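# Read a batch of sample boxes in the bench reader

### The arm

A 6-joint arm with a two-finger parallel gripper is mounted at the origin on a cart in front of the work surface, level with it; the furniture and walls round the work are solid. World frame = base frame: x ahead of the robot, y to its left, z up, the work surface at z = 0. Lengths are in m, angles in rad, forces in N, time in s.
With the tool pointing down it reaches from about 0.35 to 0.85 m from the base axis. Payload 8.1 kg.
Tool frame: the origin (TCP) lies midway between the tips of the shut fingers; the grasp point (between the pads) lies 19 mm behind it (r.grip_point_offset is the distance from the TCP to the grasp point, in m); y points along the fingers, x is the direction in which the jaws open and shut, and the axes are right-handed (so a half turn about y gives the same grasp; the last joint's range is limited). The gripper opens to 85 mm and grips with 20 to 120 N. Pads are 22 mm wide; open, the fingers measure 114 mm over their backs; the gripper's body (76 mm by 85 mm) begins 54 mm behind the grasp point. The pads swing forward as they close: fully open they stand 13 mm farther back than shut.
Start: joints at [1.222, 0.13, 1.488, -0, 1.523, -0.085], TCP at [0.156, 0.579, 0.231] pointing down, gripper open.
Joint ranges: [-2.96, 2.96], [-0.89, 2.26], [0.02, 2.5], [-1.34, 4.48], [0, 2.73], [-2.66, 2.66]. Speed limits (rad/s): [2.39, 2.39, 2.79, 3.14, 3.14, 3.14].

### API

Orientations are given as a rotation vector (axis times angle).
In Python, from bench import r, viewer, job_done, nets gives the robot as it stands. The module is installed in compiled form; this text tells all that it offers.
- The arm moves only by the tool send_rows, never from a script. Its argument "targets" is a list of rows, each a list of 3 entries, a list of its own where there are three numbers: the opening, from 0 (shut) to 1 (fully open), then the shift along the tool's x, y, z normalised to -1 to 1, where 1 is 400 mm, then the turn about the tool's y normalised to -1 to 1, where 1 is pi/2 rad. In form: [[jaw, [dx, dy, dz], twist], ...]. A call has 1 to 5 rows; each row is the pose to reach, as a shift and turn from the pose commanded when the call began, along the tool's axes at that moment; what a row does not reach only later rows make up. A row lasts 1/12 s, in which the tool goes at most 41.7 mm and 7.16 degrees, less where a joint would pass 70% of its speed; a pose out of reach is approached as far as the arm can. A call with a number of a shift or a turn outside -1 to 1 is refused whole. A call with a gripper value outside its range is refused whole. The fingers move at their own pace and stop on an object; "grip_force" is the grip in N (left out, the last holds). Time passes only in rows, so rows that repeat a pose let the fingers close. It gives the time, the measured TCP pose, the force and the opening at its end, in the units of the state.
- r.state(): the state, without advancing time (a new reading comes with each control period).
- viewer.get_image(name): name is "scene" or "top" or "wrist"; returns the picture (420x560x3 uint8, blue, green, red); there is no depth.
- viewer.camera_params(name): a dict with "mtx" (3x3 intrinsics, pixels), "extrinsics" (4x4, takes a point from camera to world coordinates); the wrist camera has in their place "mount" (4x4, takes a point from camera to tool coordinates, whose origin is the TCP and whose axes are the tool frame's). Camera axes: x right, y down, z forward; pixel columns grow to the right and rows downward; lengths in m; the calibration is good to about 2 mm. A picture is of the moment at which its call begins: read the wrist's pose just before it. camera_params takes no time and is no camera call.
- job_done(): hands the job in, once; it reports no verdict.
Trained networks look in the newest picture that a camera, given by its name, has taken for a name from the list of things; names that differ only in an ending like _2 or _b are one class to them, and where a whole thing is asked for, a point or a joint stands for the part that bears it (a point fixed in the world has none). Each returns a list of dicts, best first, with "confidence" (0 to 1); they miss things now and then, are a little off and sometimes report something else, mostly with a low value. They report only what shows in the picture. A call takes as long as a camera call.
- nets.boxes_of(camera, query): "xyz" ([x, y, z] in m, in world coordinates, good to about 4 mm: the middle of the surface that is visible of it).
- nets.silhouettes(camera, query): "region" (420x560 bool, what is visible of it).
- nets.tip_of(camera, query): "xyz" ([x, y, z] in m, in world coordinates, good to about 4 mm: a listed point, or the origin of a listed thing).
The state is a dict: "t": time; "qpos": joint angles; "joint_velocities": joint speeds; "joint_torque": joint torques, N m; "tool_pos": TCP position; "eef_rot": TCP orientation; "ft_force": force on the tool from outside, world axes, zero at the start; "moment": the same for the moment, N m; "gripper_width": opening from 0.0 (shut) to 1.0 (fully open).
Only numpy, scipy, OpenCV 4.12 (cv2) and the standard library are available. Lean on these libraries where they do the work, as an engineer would, in place of code of your own. Each camera call takes 0.05 s, during which the arm holds its last target. There are 200 camera calls.

### The job

Set up the sample box reader: turn its selector to the three-dot mark and raise the reading head by its handle until the pawl catches in the top notch. Then set all the ivory sample boxes from the tray flat on the reader's stage, swing the sprung lever toward you to its stop and let it return. Finally put all the boxes back on the tray, lying flat lid up, and turn the selector back to the one-dot mark, leaving the head in the top notch and not disturbing the small vial and the amber bottle that stand near the reader.

Things in the scene. Friction and masses are not known exactly. Their poses are not given: they have to be found in the camera images.
- reader: Sample box reader, a fixed white bench instrument with a base plate 270 x 315 x 14 mm. Its axes: x away from the operator (from the stage toward the column), y to the operator's left, z up; origin on the worktop. In its frame (mm): stage centre (-95, 0, 14) at the front; selector axis (30, -115); square steel column 24 x 24 mm, 186 high, at (95, 10); lever pivot (25, 112, 37). It is turned a little differently each time.
- reader_stage (a point): Centre of the stage floor (black rubber, 90 mm along reader x by 210 mm along reader y, 14 mm above the worktop, flat, with a thin metal border flush with it); axes as the reader's. Three boxes stand on it in a row along y, 60 to 66 mm apart.
- three_dots (a point): The middle of the three-dot mark on the bare-metal dial round the selector. The marks are rows of 1, 2, 3 and 4 small black studs, from left to right on the far side of the knob. Dial and knob stand on a white housing that spans, in the reader's frame (mm), x -22 to 82, y -166 to -64, top at z 44.
- selector (a joint): Angle of the selector, rad, growing clockwise seen from above; 0 when its pointer points along reader +x (away). Sprung detents at -0.9 (one dot), -0.3 (two dots), 0.3 (three dots), 0.9 (four dots), end stops at +-1.02; released, it settles in the nearest detent; about 0.07 N m to turn over a detent. It starts at one dot or two dots.
- selector_grip (a point): Centre of the selector's black grip bar, on its upright axis. The bar is 44 mm long, 12 mm wide and 24 mm high (12 mm above and below this point), above a round skirt 42 mm across. The bar's long direction is the pointer's (a white line on top marks its pointing half); this point's x axis points along it.
- head (a joint): Height of the reading head above its lowest notch, m. Notches at 0, 0.030 and 0.060 (top); upper end stop at 0.068. The head (0.37 kg, about 4 N) slides up freely, the pawl clicking over the teeth; let go, it drops onto the notch below it. Resting values lie within 2 mm of the notch. It starts in a lower notch.
- head_handle (a point): Centre of the upright round black handle on a stem over the reading head: 24 mm diameter, 30 mm high (15 mm above and below this point), with a flange 34 mm across and 6 mm thick on its top. It moves with the head, a white box that spans 25 mm before and behind it, 22 mm to each side and 90 to 140 mm below this point. The column is 40 mm behind it, its top 186 mm above the worktop.
- lever (a joint): Angle of the lever, rad: 0 at rest (leaning 0.45 rad away from the operator, reader +x), growing as its ball is pulled toward the operator (reader -x); stop at 0.90 (leaning 0.45 rad toward the operator). A spring (1 to 2.5 N at the ball) returns it to 0 when released.
- lever_ball (a point): Centre of the black ball, 24 mm diameter, at the end of the lever: 95 mm from the lever's pivot, on a steel rod 10 mm thick. It swings in the upright plane along reader x. The pivot sits between two grey cheeks that span, in the reader's frame (mm), x 2 to 48, y 94 to 130, z 14 to 50.
- tray_floor (a point): Centre of the top of the fixed flat tray, a grey plate 3 mm thick with a bare-metal border: grey area 90 mm (its x) by 210 mm (its y), no lip. Boxes stand on it in a row along y, 60 to 66 mm apart.
- box_1_mid (a point): Sample box 1 of up to three alike (two or three are present): a closed ivory plastic box with a lid seam, 40 mm (its x) by 46 mm (its y) by 24 mm high, 60 g. The point is its centre, 12 mm above its base; z is up through its lid. It starts on the tray, turned up to 0.35 rad from the tray's axes.
- box_2_mid (a point): Sample box 2 of up to three alike (two or three are present): a closed ivory plastic box with a lid seam, 40 mm (its x) by 46 mm (its y) by 24 mm high, 60 g. The point is its centre, 12 mm above its base; z is up through its lid. It starts on the tray, turned up to 0.35 rad from the tray's axes.
- box_3_mid (a point): Sample box 3 of up to three alike (two or three are present): a closed ivory plastic box with a lid seam, 40 mm (its x) by 46 mm (its y) by 24 mm high, 60 g. The point is its centre, 12 mm above its base; z is up through its lid. It starts on the tray, turned up to 0.35 rad from the tray's axes.
- vial_2: Small vial with a black screw cap, 25 mm across, 58 mm high, a bystander left of the reader.
- bottle_6: Amber bottle with a gold cap, 73 mm across, 217 mm high, a bystander behind the reader.

How it is judged:
On the way, in this order (a step that is already met when the one before it is completed fails the run):
1. the selector stands at the three-dot mark and the head rests in the top notch, both let go (value of joint selector between 0.18 and 0.42 rad and value of joint head between 0.054 and 0.0635 m and contact force between each of selector, head and the fingers below 0.3 N), for 0.3 s.
2. all boxes lie flat on the stage, let go (x of box_1_mid in the frame of reader_stage between -0.032 and 0.032 m and y of box_1_mid in the frame of reader_stage between -0.092 and 0.092 m and z of box_1_mid in the frame of reader_stage between 0.006 and 0.018 m and angle between each of box_1_mid, box_2_mid, box_3_mid's own z axis and vertical below 0.12 rad and contact force between each of box_1, box_2, box_3 and the fingers below 0.3 N and x of box_2_mid in the frame of reader_stage between -0.032 and 0.032 m and y of box_2_mid in the frame of reader_stage between -0.092 and 0.092 m and z of box_2_mid in the frame of reader_stage between 0.006 and 0.018 m and x of box_3_mid in the frame of reader_stage between -0.032 and 0.032 m and y of box_3_mid in the frame of reader_stage between -0.092 and 0.092 m and z of box_3_mid in the frame of reader_stage between 0.006 and 0.018 m), for 0.2 s.
3. with the reader set and the boxes on the stage, the lever is swung to its stop (all of step 2 and value of joint selector between 0.18 and 0.42 rad and value of joint head between 0.054 and 0.0635 m and value of joint lever above 0.82 rad), for 0.1 s.
4. the lever is back at rest (value of joint lever below 0.1 rad), for 0.1 s.
At the end, for the whole second after the job is handed in: All boxes present lie flat lid up (within 0.12 rad), released and at rest on the tray (centres within 32 mm in x and 92 mm in y of its middle); the selector is back within 0.12 rad of the one-dot mark, the head rests in the top notch (0.054 to 0.0635), the lever is back within 0.1 rad of rest (x of box_1_mid in the frame of tray_floor between -0.032 and 0.032 m and y of box_1_mid in the frame of tray_floor between -0.092 and 0.092 m and z of box_1_mid in the frame of tray_floor between 0.006 and 0.018 m and angle between each of box_1_mid, box_2_mid, box_3_mid's own z axis and vertical below 0.12 rad and contact force between each of box_1, box_2, box_3 and the fingers below 0.3 N and x of box_2_mid in the frame of tray_floor between -0.032 and 0.032 m and y of box_2_mid in the frame of tray_floor between -0.092 and 0.092 m and z of box_2_mid in the frame of tray_floor between 0.006 and 0.018 m and x of box_3_mid in the frame of tray_floor between -0.032 and 0.032 m and y of box_3_mid in the frame of tray_floor between -0.092 and 0.092 m and z of box_3_mid in the frame of tray_floor between 0.006 and 0.018 m and value of joint head between 0.054 and 0.0635 m and value of joint selector between -1.03 and -0.78 rad and value of joint lever below 0.1 rad and linear speed of each of box_1, box_2, box_3 below 0.02 m/s); the robot touches nothing.
It fails at once if a bystander is displaced by more than 30 mm (distance of any of vial_2, bottle_6 from where it was at the start of the episode above 0.03 m).
Of box_1, box_2, box_3 only 2 to 3 are there at a start; the rules pass over those that are not, and their reading is None.
At some moment in a run one of box_1, box_2, box_3 may be knocked a few centimetres aside while the robot is not near it.
Once in a run the grip may slacken for a moment while it holds something.
It also fails if it takes over 210 s, if anything falls off the work surface, if the arm or the gripper's body presses on something with over 40 N, if the wrist force passes 120 N, or if a joint passes its speed limit or range.

## Working session

There is one attempt and no reset: what is moved stays moved. The work goes in short steps, Python scripts to look and compute and a tool call to move; the robot and the scene stay as the last step left them, time stands still between calls to the robot, and variables do not carry over. Pictures are saved under pics/ and viewed, about 12 in all and at most 16, crops included, and the job is handed in when it is done.

Besides the shell and the picture viewer there is one more tool, called after "Request:" as a command line: name --argument value ..., lists and objects as JSON in quotes. send_rows: Moves the arm, as the interface text tells. Scaled input: -1 to 1 covers 400 mm each way for a shift and pi/2 rad each way for a turn. Its arguments: {"type":"object","properties":{"targets":{"type":"array","items":{"type":"array"}},"grip_force":{"type":"number"}},"required":["targets"]}

```bash
mkdir -p pics
cat > h.py <<'E'
import numpy as np, cv2
from scipy.spatial.transform import Rotation as R
from bench import r, viewer, job_done, nets
def snap(n,f=None):
    im=viewer.get_image(n)
    if f: cv2.imwrite('pics/'+f+'.png',im)
    return im
def pose():
    s=r.state(); return np.array(s['tool_pos']),R.from_rotvec(s['eef_rot'])
def best(fn,cam,q,k=3):
    return [(np.round(d['xyz'],4).tolist(),round(d['confidence'],2)) for d in fn(cam,q)[:k]]
def st():
    s=r.state();print('t',round(s['t'],2),'p',np.round(s['tool_pos'],4),'\nR',R.from_rotvec(s['eef_rot']).as_matrix().round(3).tolist(),'F',np.round(s['ft_force'],1),'g',round(s['gripper_width'],3),'q',np.round(s['qpos'],2))
def to_tool(goal,yaw=None):
    # goal TCP world -> tool shift in units; 
    p,Ro=pose(); d=Ro.inv().apply(np.array(goal)-p); print('shift units',np.round(d/0.4,4))
E
python3 - <<'E'
from h import *
st()
a=snap('scene','s0');b=snap('top','t0')
cv2.imwrite('pics/both.png',cv2.resize(np.vstack([a,b]),(800,1200))[:, :]) 
for c in ['scene','top']:
    for q in ['reader','reader_stage','three_dots','selector_grip','head_handle','lever_ball','tray_floor','box_1_mid','vial_2','bottle_6']:
        print(c,q,best(nets.tip_of,c,q))
E
```

```text
t 0.0 p [0.1562 0.5787 0.2302] 
R [[0.261, -0.001, -0.965], [0.965, -0.002, 0.261], [-0.002, -1.0, 0.0]] F [-0.5 -0.9  0.2] g 1.002 q [ 1.22  0.13  1.49  0.    1.52 -0.09]
scene reader [([0.5253, 0.335, -0.0029], 0.63)]
scene reader_stage [([0.4248, 0.3432, 0.014], 0.85)]
scene three_dots [([0.5701, 0.1996, 0.0477], 0.61)]
scene selector_grip [([0.5416, 0.2177, 0.0706], 0.72)]
scene head_handle [([0.5816, 0.3384, 0.191], 0.91)]
scene lever_ball [([0.6023, 0.4354, 0.1189], 0.75), ([0.5417, 0.2174, 0.0682], 0.38)]
scene tray_floor [([0.4221, -0.066, -0.0013], 0.94)]
scene box_1_mid [([0.4292, -0.057, 0.0149], 0.61), ([0.7552, 0.2037, -0.0014], 0.33)]
scene vial_2 [([0.5961, 0.5466, 0.0015], 0.69)]
scene bottle_6 [([0.756, 0.2043, -0.0012], 0.95)]
top reader [([0.5224, 0.3338, -0.0], 0.62)]
top reader_stage [([0.4302, 0.3425, 0.014], 0.87)]
top three_dots [([0.5701, 0.2042, 0.0471], 0.89)]
top selector_grip [([0.5384, 0.2142, 0.0661], 0.6)]
top head_handle [([0.5702, 0.3413, 0.1877], 0.75)]
top lever_ball [([0.6013, 0.4397, 0.125], 0.53)]
top tray_floor [([0.4334, -0.001, 0.0147], 0.17)]
top box_1_mid [([0.4259, -0.0589, 0.0133], 0.71)]
top vial_2 [([0.5919, 0.5425, 0.0031], 0.47)]
top bottle_6 [([0.5391, 0.2166, 0.0644], 0.64), ([0.7545, 0.2061, -0.0006], 0.55)]
```

View pics/s0.png

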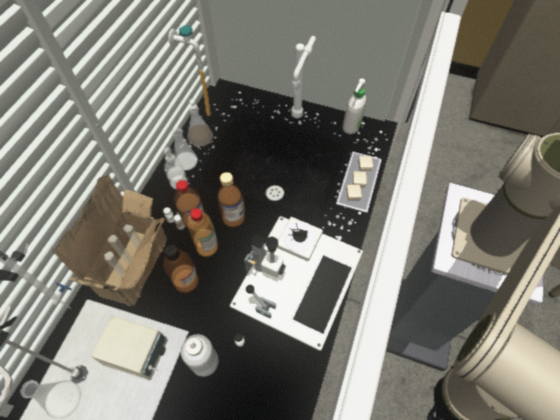

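View pics/t0.png

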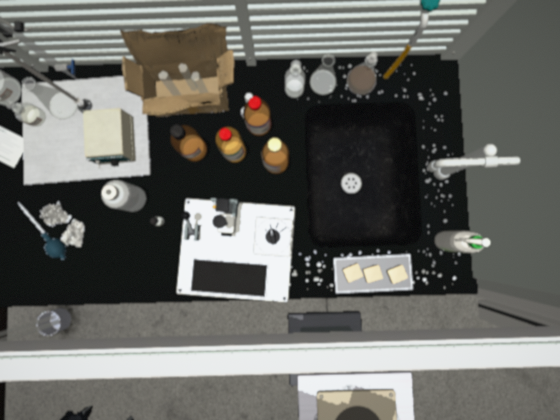

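The pictures show the reader with its stage at about (229,279) in the top view, three boxes on the tray near (373,273), and the sink between them and behind. I'll get exact yaws from edges, and check how high the white bar in front is.

```bash
cat >> h.py <<'E'
def ray(cam,uv):
    c=viewer.camera_params(cam);
    if 'extrinsics' in c: T=np.array(c['extrinsics'])
    else:
        p,Ro=pose();W=np.eye(4);W[:3,:3]=Ro.as_matrix();W[:3,3]=p;T=W@np.array(c['mount'])
    K=np.array(c['mtx']);uv=np.atleast_2d(uv).astype(float)
    d=np.c_[uv,np.ones(len(uv))]@np.linalg.inv(K).T@T[:3,:3].T
    return T[:3,3],d
def onz(cam,uv,z):
    o,d=ray(cam,uv); return o+d*((z-o[2])/d[:,2])[:,None]
def rect(cam,mask,z):
    c=max(cv2.findContours(mask.astype(np.uint8),cv2.RETR_EXTERNAL,cv2.CHAIN_APPROX_NONE)[0],key=len)[:,0]
    P=onz(cam,c,z)[:,:2]; (ctr,wh,a)=cv2.minAreaRect((P*1000).astype(np.float32))
    if wh[0]>wh[1]: a-=90;wh=wh[::-1]   # a: direction of short side
    return np.round(np.array(ctr)/1000,4),np.round(wh,1),round((np.radians(a)+np.pi/2)%np.pi-np.pi/2,3)
E
python3 - <<'E'
from h import *
t=cv2.imread('pics/t0.png');g=cv2.cvtColor(t,cv2.COLOR_BGR2GRAY)
n,l,s,c=cv2.connectedComponentsWithStats((g<70).astype(np.uint8))
i=l[279,229];print('stage',s[i],rect('top',l==i,.014))
viewer.get_image('top')
for q,z in [('tray_floor',.003),('box_1',.027),('reader',.014)]:
    for d in nets.silhouettes('top',q)[:4]:
        print(q,d['confidence'],d['region'].sum(),rect('top',d['region'],z))
print(best(nets.boxes_of,'top','box_1',5),best(nets.tip_of,'top','box_2_mid',5))
print(cv2.resize(t[185:255,250:300],None,fx=8,fy=8,interpolation=cv2.INTER_CUBIC).shape)
def pl(cam,a,b):
    o,d=ray(cam,[a,b]);n=np.cross(d[0],d[1]);n/=np.linalg.norm(n);return o,n
o1,n1=pl('top',(0,357),(450,335));o2,n2=pl('scene',(460,15),(360,400))
A=np.array([n1,n2]);b=[n1@o1,n2@o2]
dr=np.cross(n1,n2);print('bar pt',np.linalg.lstsq(A,b,rcond=None)[0],dr/np.linalg.norm(dr),'cams',o1,o2)
a=cv2.resize(t[190:310,170:300],None,fx=5,fy=5,interpolation=cv2.INTER_CUBIC)
b=cv2.resize(t[245:300,325:420],None,fx=6,fy=6,interpolation=cv2.INTER_CUBIC)[:, :570]
cv2.imwrite('pics/c0.png',a)
E
```

```text
stage [ 192  261   74   34 2072] (array([0.4266, 0.3468]), array([ 80.8, 201.3]), np.float64(-0.104))
tray_floor 0.59 1759 (array([ 0.4252, -0.0608]), array([ 97.3, 216.6]), np.float64(0.022))Traceback (most recent call last):
  File "<stdin>", line 7, in <module>
ValueError: it knows: bottle, box_1_mid, box_2_mid, box_3_mid, head, head_handle, lever, lever_ball, reader, reader_stage, selector, selector_grip, three_dots, tray_floor, vial
```

Run:
```python
from h import *
t=viewer.get_image('top')
for q,z in [('box_1_mid',.027),('reader',.014)]:
    for d in nets.silhouettes('top',q)[:4]:
        print(q,d['confidence'],d['region'].sum(),rect('top',d['region'],z))
hsv=cv2.cvtColor(t,cv2.COLOR_BGR2HSV);cv2.imwrite('pics/x.png',t)
n,l,s,c=cv2.connectedComponentsWithStats(((hsv[...,1]>40)&(hsv[...,2]>120)).astype(np.uint8))
for i in range(1,n):
    if 330<c[i][0]<415 and 255<c[i][1]<292 and s[i][4]>60: print('box',s[i],rect('top',l==i,.027))
def pl(cam,a,b):
    o,d=ray(cam,[a,b]);n=np.cross(d[0],d[1]);n/=np.linalg.norm(n);return o,n
o1,n1=pl('top',(0,357),(450,335));o2,n2=pl('scene',(460,15),(360,400))
A=np.array([n1,n2]);b=[n1@o1,n2@o2]
dr=np.cross(n1,n2);print('bar pt',np.linalg.lstsq(A,b,rcond=None)[0],dr/np.linalg.norm(dr),'cams',o1,o2)
a=cv2.resize(t[190:310,170:300],None,fx=5,fy=5,interpolation=cv2.INTER_CUBIC)
cv2.imwrite('pics/c0.png',a)
snap('wrist','w0')
```

```text
box_1_mid 0.76 246 (array([ 0.4273, -0.054 ]), array([40.3, 47.1]), np.float64(0.247))
box_1_mid 0.22 136 (array([0.5821, 0.457 ]), array([23.1, 70.2]), np.float64(-1.227))
reader 0.64 10777 (array([0.5069, 0.3281]), array([279. , 323.9]), np.float64(-0.102))
reader 0.53 260 (array([ 0.4301, -0.0016]), array([42.8, 49.7]), np.float64(0.348))
box [343 263  39  20 461] (array([ 0.4313, -0.0267]), array([ 50.7, 106.2]), np.float64(-0.077))
box [387 265  20  19 224] (array([ 0.4255, -0.1233]), array([40.6, 46.9]), np.float64(0.346))
bar pt [ 0.26250491 -0.03582375  0.07582447] [0.04959988 0.95839975 0.28108678] cams [0.52735175 0.18906478 1.15688444] [0.4032988  0.76990005 1.13624523]
```

View pics/c0.png

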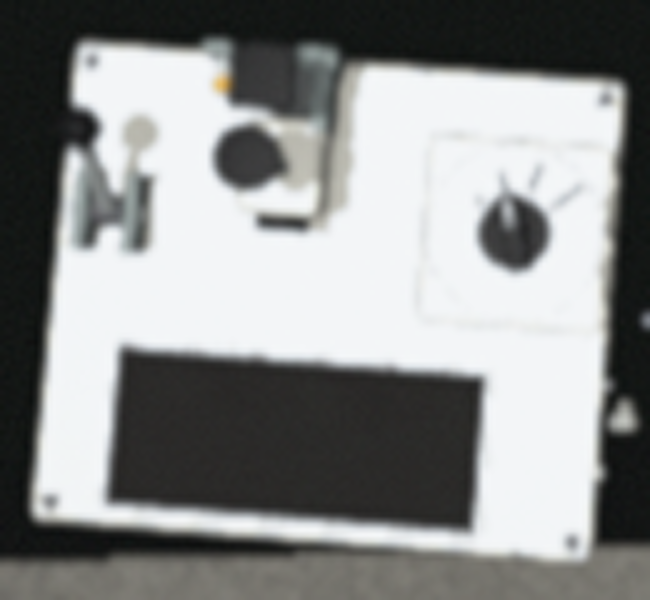

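```bash
cat >> h.py <<'E'
def plan(goals):
    p,Ro=pose()
    for g in goals:
        x,y,z,psi=g
        M=Ro.as_matrix();cur=np.arctan2(M[1,0],M[0,0])
        tw=(cur-psi+np.pi/2)%np.pi-np.pi/2
        d=Ro.inv().apply(np.array([x,y,z])-p)
        print(g,'shift',np.round(d/.4,4).tolist(),'twist',round(tw/(np.pi/2),4),'rows',round(max(np.linalg.norm(d)/.0417,abs(np.degrees(tw))/7.16),1))
        p=np.array([x,y,z]);Ro=Ro*R.from_rotvec([0,tw,0])
E
python3 - <<'E'
from h import *
plan([(.45,.3,.30,1.768),(.5395,.2175,.30,1.768)])
E
```

```text
(0.45, 0.3, 0.3, 1.768) shift [-0.4826, -0.1718, -0.8906] twist -0.2935 rows 9.9
(0.5395, 0.2175, 0.3, 1.768) shift [-0.2461, 0.0, -0.179] twist 0.0 rows 2.9
```

Request:
send_rows --targets '[[0.5, [-0.05, -0.17, -0.09], 0], [0.5, [-0.1, -0.17, -0.18], 0], [0.5, [-0.15, -0.17, -0.27], 0], [0.5, [-0.2, -0.17, -0.36], 0], [0.5, [-0.24, -0.17, -0.44], 0]]'

```text
t: 1.82
tool_pos: [0.2891, 0.4521, 0.3005]
eef_rot: [-1.321, -1.016, 1.011]
ft_force: [1.6, 0.2, -0.4]
gripper_width: 0.501
```

Request:
send_rows --targets '[[0.5, [-0.05, 0, -0.09], 0], [0.5, [-0.1, 0, -0.18], 0], [0.5, [-0.15, 0, -0.27], 0], [0.5, [-0.2, 0, -0.36], 0], [0.5, [-0.24, 0, -0.45], 0]]'

```text
t: 2.23
tool_pos: [0.4379, 0.3113, 0.2992]
eef_rot: [-1.323, -1.013, 1.012]
ft_force: [0.4, 0.9, -0.0]
gripper_width: 0.501
```

Request:
send_rows --targets '[[0.5, [-0.05, 0, -0.09], -0.07], [0.5, [-0.1, 0, -0.18], -0.15], [0.5, [-0.14, 0, -0.27], -0.22], [0.5, [-0.14, 0, -0.27], -0.293], [0.5, [-0.14, 0, -0.27], -0.293]]'

```text
t: 2.65
tool_pos: [0.5278, 0.2291, 0.2982]
eef_rot: [-1.109, -1.353, 1.354]
ft_force: [-0.9, 0.6, -0.8]
gripper_width: 0.496
```

Run:
```python
from h import *
st();snap('wrist','w1')
for q in ['selector_grip','three_dots','head_handle','reader_stage']: print(q,best(nets.tip_of,'wrist',q))
```

```text
t 2.65 p [0.5278 0.2291 0.2982] 
R [[-0.197, -0.001, -0.98], [0.98, -0.0, -0.197], [-0.0, -1.0, 0.001]] F [-0.9  0.6 -0.8] g 0.496 q [ 0.32  0.05  1.46 -0.    1.64 -1.45]
selector_grip [([0.5384, 0.2175, 0.071], 0.97)]
three_dots [([0.5752, 0.2015, 0.0483], 0.68)]
head_handle [([0.5785, 0.3385, 0.1902], 0.84)]
reader_stage [([0.4287, 0.343, 0.0159], 0.87)]
```

View pics/w1.png

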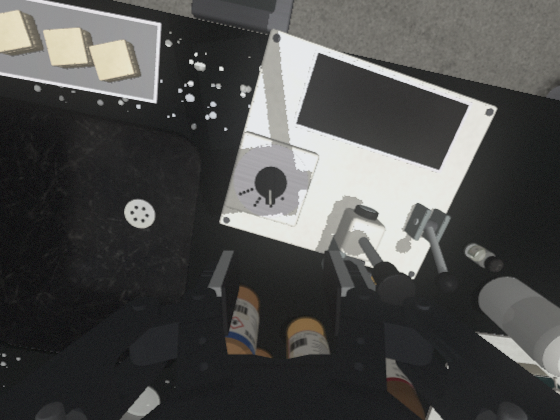

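Request:
send_rows --targets '[[0.5, [-0.034, 0.1, -0.022], 0], [0.5, [-0.034, 0.2, -0.022], 0], [0.5, [-0.034, 0.3, -0.022], 0], [0.5, [-0.034, 0.4, -0.022], 0], [0.5, [-0.034, 0.48, -0.022], 0]]'

```text
t: 3.32
tool_pos: [0.5358, 0.2201, 0.1038]
eef_rot: [-1.109, -1.351, 1.353]
ft_force: [-0.2, -0.2, 0.3]
gripper_width: 0.499
```

Request:
send_rows --targets '[[0.5, [0, 0.06, 0], 0], [0.5, [0, 0.11, 0], 0], [0.5, [0, 0.11, 0], 0]]'

```text
t: 3.57
tool_pos: [0.5334, 0.2194, 0.0576]
eef_rot: [-1.105, -1.346, 1.357]
ft_force: [-1.3, 0.4, -1.2]
gripper_width: 0.499
```

Request:
send_rows --targets '[[0.0, [0, 0, 0], 0], [0.0, [0, 0, 0], 0], [0.0, [0, 0, 0], 0], [0.0, [0, 0, 0], 0], [0.0, [0, 0, 0], 0]]' --grip_force 30

```text
t: 3.98
tool_pos: [0.5392, 0.2179, 0.0651]
eef_rot: [-1.114, -1.353, 1.353]
ft_force: [-0.4, -10.6, -0.1]
gripper_width: 0.129
```

Run:
```python
from h import *
st()
```

```text
t 3.98 p [0.5392 0.2179 0.0651] 
R [[-0.195, 0.003, -0.981], [0.981, -0.002, -0.195], [-0.003, -1.0, -0.002]] F [ -0.4 -10.6  -0.1] g 0.129 q [ 0.3   0.22  1.7  -0.    1.22 -1.47]
```

Request:
send_rows --targets '[[0.0, [0, 0, 0], 0.08], [0.0, [0, 0, 0], 0.16], [0.0, [0, 0, 0], 0.24], [0.0, [0, 0, 0], 0.32], [0.0, [0, 0, 0], 0.4]]'

```text
t: 4.4
tool_pos: [0.5393, 0.2178, 0.0651]
eef_rot: [-1.388, -0.884, 0.882]
ft_force: [-0.9, -10.2, -1.2]
gripper_width: 0.129
```

Request:
send_rows --targets '[[0.0, [0, 0, 0], 0], [0.0, [0, 0, 0], 0], [0.4, [0, 0, 0], 0], [0.4, [0, 0, 0], 0], [0.4, [0, 0, 0], 0]]'

```text
t: 4.82
tool_pos: [0.5389, 0.2201, 0.0647]
eef_rot: [-1.383, -0.891, 0.885]
ft_force: [0.4, -0.2, -0.6]
gripper_width: 0.397
```

Request:
send_rows --targets '[[0.5, [0, -0.1, 0], 0], [0.5, [0, -0.2, 0], 0], [0.5, [0, -0.3, 0], 0], [0.5, [0, -0.4, 0], 0], [0.5, [0, -0.5, 0], 0]]'

```text
t: 5.23
tool_pos: [0.5376, 0.2199, 0.2659]
eef_rot: [-1.382, -0.89, 0.887]
ft_force: [0.6, 0.4, -1.1]
gripper_width: 0.502
```

Run:
```python
from h import *
st();snap('wrist','w2')
for q in ['selector_grip','head_handle']: print(q,best(nets.tip_of,'wrist',q))
p,Ro=pose()
c=viewer.camera_params('wrist');W=np.eye(4);W[:3,:3]=Ro.as_matrix();W[:3,3]=p
T=np.linalg.inv(W@np.array(c['mount']));q=T@[.5392,.2179,.079,1];uv=np.array(c['mtx'])@q[:3];uv=uv[:2]/uv[2];print(uv)
u,v=uv.astype(int);im=cv2.imread('pics/w2.png');cv2.imwrite('pics/w2c.png',cv2.resize(im[max(0,v-60):v+60,max(0,u-60):u+60],None,fx=4,fy=4))
plan([(p[0],p[1],.33,-.103+np.pi/2),(.5775,.339,.33,-.103+np.pi/2)])
```

```text
t 5.23 p [0.5376 0.2199 0.2659] 
R [[0.415, 0.002, -0.91], [0.91, 0.001, 0.415], [0.001, -1.0, -0.001]] F [ 0.6  0.4 -1.1] g 0.502 q [ 0.3   0.06  1.5   0.    1.58 -0.84]
selector_grip [([0.5403, 0.2161, 0.0699], 0.79)]
head_handle [([0.5773, 0.3366, 0.1893], 0.83)]
[277.43998698 182.96546338]
(np.float64(0.5403224056493106), np.float64(0.22068028714248422), 0.33, 1.4677963267948966) shift [0.0011, -0.1518, -0.0012] twist -0.207 rows 2.6
(0.5775, 0.339, 0.33, 1.4677963267948966) shift [0.3038, 0.002, -0.062] twist -0.0 rows 3.0
```

View pics/w2c.png

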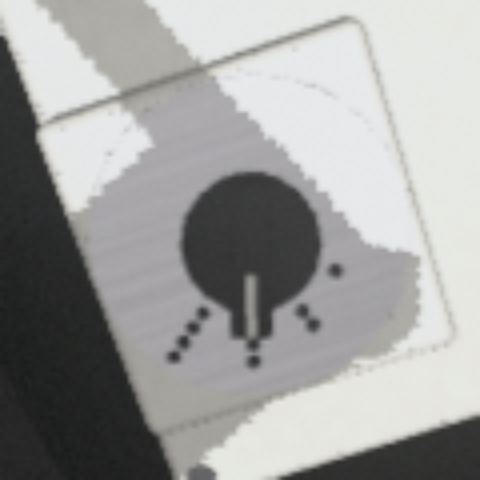

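Request:
send_rows --targets '[[0.7, [0, -0.08, 0], -0.07], [0.7, [0, -0.15, 0], -0.14], [0.7, [0, -0.15, 0], -0.207], [0.7, [0, -0.15, 0], -0.207]]'

```text
t: 5.72
tool_pos: [0.5384, 0.22, 0.3245]
eef_rot: [-1.255, -1.14, 1.134]
ft_force: [-0.2, -0.3, 0.2]
gripper_width: 0.698
```

Request:
send_rows --targets '[[0.7, [0.1, 0, -0.02], 0], [0.7, [0.2, 0, -0.04], 0], [0.7, [0.304, 0, -0.062], 0], [0.7, [0.304, 0, -0.062], 0], [0.7, [0.304, 0, -0.062], 0]]'

```text
t: 6.13
tool_pos: [0.5738, 0.3396, 0.3178]
eef_rot: [-1.254, -1.126, 1.138]
ft_force: [-0.3, 0.4, -0.2]
gripper_width: 0.703
```

Run:
```python
from h import *
st();snap('wrist','w3')
print(best(nets.tip_of,'wrist','head_handle'))
snap('scene');print(best(nets.tip_of,'scene','head_handle'))
plan([(.5775,.3385,.183,-.103+np.pi/2)])
```

```text
t 6.13 p [0.5738 0.3396 0.3178] 
R [[0.104, -0.006, -0.995], [0.995, -0.003, 0.104], [-0.003, -1.0, 0.006]] F [-0.3  0.4 -0.2] g 0.703 q [ 0.46  0.3   1.13  0.    1.71 -1.01]
[]
[([0.5832, 0.3354, 0.1907], 0.66)]
(0.5775, 0.3385, 0.183, 1.4677963267948966) shift [0.0051, 0.3495, -0.0062] twist -0.0016 rows 3.4
```

Request:
send_rows --targets '[[0.7, [0.003, 0.08, -0.005], 0], [0.7, [0.003, 0.16, -0.005], 0], [0.7, [0.003, 0.24, -0.005], 0], [0.7, [0.003, 0.32, -0.005], 0], [0.7, [0.003, 0.32, -0.005], 0]]'

```text
t: 6.75
tool_pos: [0.5735, 0.3358, 0.1871]
eef_rot: [-1.254, -1.122, 1.139]
ft_force: [-0.8, -0.4, -0.8]
gripper_width: 0.699
```

Run:
```python
from h import *
st();snap('wrist','w3')
```

```text
t 6.75 p [0.5735 0.3358 0.1871] 
R [[0.105, -0.01, -0.994], [0.994, -0.005, 0.106], [-0.006, -1.0, 0.009]] F [-0.8 -0.4 -0.8] g 0.699 q [ 0.45  0.34  1.33 -0.    1.49 -1.01]
```

View pics/w3.png

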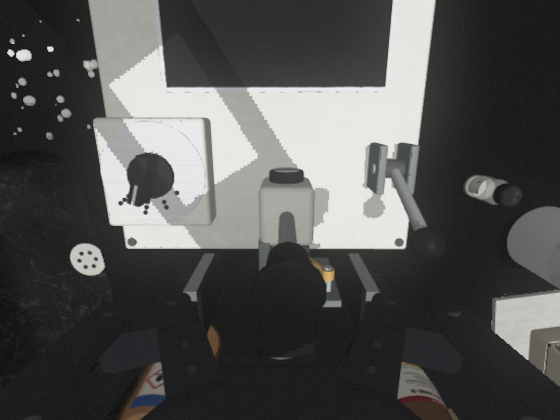

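Request:
send_rows --targets '[[0.0, [0, 0.005, -0.005], 0], [0.0, [0, 0.005, -0.005], 0], [0.0, [0, 0.005, -0.005], 0], [0.0, [0, 0.005, -0.005], 0], [0.0, [0, 0.005, -0.005], 0]]' --grip_force 40

```text
t: 7.22
tool_pos: [0.5808, 0.3388, 0.1963]
eef_rot: [-1.259, -1.137, 1.129]
ft_force: [0.2, -3.9, 7.5]
gripper_width: 0.373
```

Request:
send_rows --targets '[[0.0, [0, -0.02, 0], 0], [0.0, [0, -0.04, 0], 0], [0.0, [0, -0.04, 0], 0]]'

```text
t: 7.47
tool_pos: [0.5807, 0.3388, 0.2118]
eef_rot: [-1.259, -1.136, 1.129]
ft_force: [5.4, -0.6, -3.0]
gripper_width: 0.37
```

Request:
send_rows --targets '[[0.0, [0, -0.02, 0], 0], [0.0, [0, -0.03, 0], 0], [0.0, [0, -0.03, 0], 0]]'

```text
t: 7.72
tool_pos: [0.5806, 0.3388, 0.2225]
eef_rot: [-1.258, -1.136, 1.13]
ft_force: [7.0, -1.5, -3.4]
gripper_width: 0.373
```

Request:
send_rows --targets '[[0.0, [0, -0.01, 0], 0], [0.0, [0, -0.02, 0], 0], [0.0, [0, -0.02, 0], 0]]'

```text
t: 7.97
tool_pos: [0.5806, 0.3388, 0.2302]
eef_rot: [-1.258, -1.136, 1.13]
ft_force: [6.9, 0.1, -3.1]
gripper_width: 0.372
```

Request:
send_rows --targets '[[0.0, [0, -0.01, 0], 0], [0.0, [0, -0.02, 0], 0], [0.0, [0, -0.02, 0], 0]]'

```text
t: 8.22
tool_pos: [0.5806, 0.3387, 0.2382]
eef_rot: [-1.258, -1.136, 1.13]
ft_force: [7.0, 0.4, -3.3]
gripper_width: 0.37
```

Request:
send_rows --targets '[[0.0, [0, -0.02, 0], 0], [0.0, [0, -0.04, 0], 0], [0.0, [0, -0.055, 0], 0], [0.0, [0, -0.055, 0], 0]]'

```text
t: 8.55
tool_pos: [0.5807, 0.3388, 0.2609]
eef_rot: [-1.259, -1.136, 1.129]
ft_force: [6.6, -0.2, -2.4]
gripper_width: 0.375
```

Run:
```python
from h import *
st();snap('scene','s1');print(best(nets.tip_of,'scene','head_handle'))
```

```text
t 8.55 p [0.5807 0.3388 0.2609] 
R [[0.104, 0.004, -0.995], [0.995, 0.001, 0.104], [0.002, -1.0, -0.004]] F [ 6.6 -0.2 -2.4] g 0.375 q [ 0.45  0.31  1.23 -0.    1.6  -1.01]
[([0.5811, 0.3377, 0.2541], 0.66), ([0.4227, -0.0643, 0.0002], 0.52)]
```

Request:
send_rows --targets '[[0.0, [0, -0.005, 0], 0], [0.0, [0, -0.005, 0], 0], [0.8, [0, -0.005, 0], 0], [0.8, [0, -0.005, 0], 0], [0.8, [0, -0.005, 0], 0]]'

```text
t: 9.07
tool_pos: [0.5788, 0.3389, 0.261]
eef_rot: [-1.256, -1.133, 1.133]
ft_force: [-0.1, -0.4, -0.7]
gripper_width: 0.779
```

Request:
send_rows --targets '[[0.8, [0, -0.08, 0], 0], [0.8, [0, -0.16, 0], 0], [0.8, [0, -0.24, 0], 0], [0.8, [0, -0.24, 0], 0]]'

```text
t: 9.4
tool_pos: [0.5804, 0.3397, 0.366]
eef_rot: [-1.259, -1.143, 1.124]
ft_force: [0.3, 0.8, 3.1]
gripper_width: 0.799
```

Run:
```python
from h import *
st();snap('scene','s1');print(best(nets.tip_of,'scene','head_handle'))
snap('top');print(best(nets.tip_of,'top','head_handle'))
plan([(.48,.15,.30,.25),(.43,-.054,.25,.25)])
```

```text
t 9.4 p [0.5804 0.3397 0.366 ] 
R [[0.103, 0.01, -0.995], [0.995, 0.005, 0.103], [0.006, -1.0, -0.01]] F [0.3 0.8 3.1] g 0.799 q [ 0.45  0.31  1.04  0.    1.78 -1.01]
[([0.5778, 0.3401, 0.2513], 0.78)]
[]
(0.48, 0.15, 0.3, 0.25) shift [-0.4944, 0.1399, 0.1966] twist 0.7752 rows 9.7
(0.43, -0.054, 0.25, 0.25) shift [-0.2471, 0.1254, -0.4632] twist -0.0 rows 5.2
```

Run:
```python
from h import *
plan([(.50,.18,.32,1.4678-.61),(.43,0.0,.28,.25),(.43,-.054,.24,.25)])
```

```text
(0.5, 0.18, 0.32, 0.8578) shift [-0.4147, 0.0898, 0.1547] twist 0.3882 rows 4.9
(0.43, 0.0, 0.28, 0.25) shift [-0.4547, 0.1005, -0.162] twist 0.3869 rows 4.9
(0.43, -0.054, 0.24, 0.25) shift [-0.0333, 0.1001, -0.1308] twist -0.0 rows 1.6
```

Request:
send_rows --targets '[[0.9, [-0.08, 0.02, 0.03], 0.078], [0.9, [-0.166, 0.04, 0.06], 0.156], [0.9, [-0.25, 0.06, 0.09], 0.234], [0.9, [-0.33, 0.08, 0.12], 0.312], [0.9, [-0.415, 0.09, 0.155], 0.388]]'

```text
t: 10.02
tool_pos: [0.4981, 0.1786, 0.317]
eef_rot: [-1.465, -0.661, 0.67]
ft_force: [1.6, -0.7, 0.5]
gripper_width: 0.902
```

Request:
send_rows --targets '[[0.9, [-0.09, 0.02, -0.03], 0.078], [0.9, [-0.18, 0.04, -0.06], 0.156], [0.9, [-0.27, 0.06, -0.1], 0.234], [0.9, [-0.36, 0.08, -0.13], 0.312], [0.9, [-0.455, 0.1, -0.162], 0.387]]'

```text
t: 10.43
tool_pos: [0.4283, -0.0012, 0.2784]
eef_rot: [-1.561, -0.19, 0.194]
ft_force: [0.4, -1.2, 0.5]
gripper_width: 0.899
```

Request:
send_rows --targets '[[0.9, [-0.017, 0.05, -0.065], 0], [0.9, [-0.033, 0.1, -0.13], 0], [0.9, [-0.033, 0.1, -0.13], 0], [0.9, [-0.033, 0.1, -0.13], 0]]'

```text
t: 10.77
tool_pos: [0.4283, -0.0545, 0.2377]
eef_rot: [-1.56, -0.19, 0.198]
ft_force: [0.9, 0.2, -0.5]
gripper_width: 0.907
```

```bash
cat >> h.py <<'E'
def ivory(cam,im,z,lim=None):
    hsv=cv2.cvtColor(im,cv2.COLOR_BGR2HSV)
    m=((hsv[...,0]>12)&(hsv[...,0]<35)&(hsv[...,1]>38)&(hsv[...,2]>150)).astype(np.uint8)
    m=cv2.morphologyEx(m,cv2.MORPH_OPEN,np.ones((3,3)))
    n,l,s,c=cv2.connectedComponentsWithStats(m)
    for i in range(1,n):
        if s[i][4]>150: print('ivory',cam,c[i].round(),s[i][4],*rect(cam,l==i,z))
E
python3 - <<'E'
from h import *
st();im=snap('wrist','w4')
for f in [nets.tip_of,nets.boxes_of]: print(best(f,'wrist','box_1_mid',5))
for d in nets.silhouettes('wrist','box_1_mid')[:5]: print(d['confidence'],d['region'].sum(),rect('wrist',d['region'],.027))
ivory('wrist',im,.027)
E
```

```text
t 10.77 p [ 0.4283 -0.0545  0.2377] 
R [[0.97, -0.005, -0.244], [0.245, 0.002, 0.97], [-0.005, -1.0, 0.003]] F [ 0.9  0.2 -0.5] g 0.907 q [-0.25 -0.34  1.91  0.    1.57 -0.49]
[([0.4287, -0.0572, 0.0153], 0.79)]
[([0.4275, -0.0543, 0.0276], 0.68)]
0.71 1367 (array([ 0.4307, -0.0585]), array([40.5, 48.2]), np.float64(0.251))
0.56 1279 (array([ 0.4285, -0.1253]), array([41. , 52.1]), np.float64(0.355))
ivory wrist [281. 192.] 708 [ 0.434  -0.0649] [31.7 37.3] -1.32
ivory wrist [265. 242.] 725 [ 0.4318 -0.1336] [33.7 39.8] -1.319
```

View pics/w4.png

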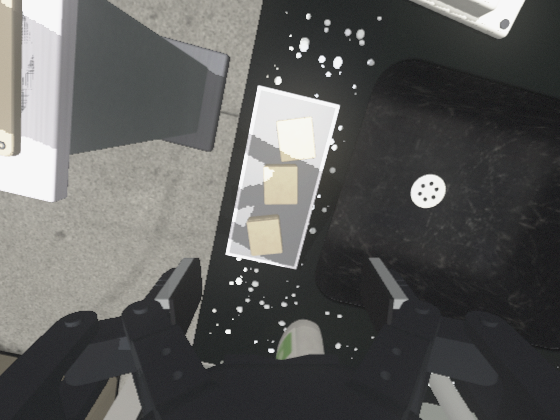

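Request:
send_rows --targets '[[0.9, [0, 0.1, -0.003], 0], [0.9, [0, 0.2, -0.003], 0], [0.9, [0, 0.3, -0.003], 0], [0.9, [0, 0.4, -0.003], 0], [0.9, [0, 0.48, -0.003], 0]]'

```text
t: 11.38
tool_pos: [0.4301, -0.0537, 0.0466]
eef_rot: [-1.561, -0.198, 0.198]
ft_force: [0.1, 0.1, 0.2]
gripper_width: 0.898
```

Request:
send_rows --targets '[[0.9, [0, 0.05, 0], 0], [0.9, [0, 0.095, 0], 0], [0.9, [0, 0.095, 0], 0], [0.9, [0, 0.095, 0], 0]]'

```text
t: 11.72
tool_pos: [0.4303, -0.054, 0.0106]
eef_rot: [-1.561, -0.196, 0.199]
ft_force: [0.4, -1.4, 0.3]
gripper_width: 0.901
```

Request:
send_rows --targets '[[0.0, [0, 0, 0], 0], [0.0, [0, 0, 0], 0], [0.0, [0, 0, 0], 0], [0.0, [0, 0, 0], 0], [0.0, [0, 0, 0], 0]]' --grip_force 60

```text
t: 12.13
tool_pos: [0.4324, -0.0553, 0.0128]
eef_rot: [-1.563, -0.199, 0.194]
ft_force: [-0.7, 0.9, 7.0]
gripper_width: 0.452
```

Request:
send_rows --targets '[[0.0, [0, -0.05, 0], 0], [0.0, [0, -0.15, 0], 0], [0.0, [0, -0.25, 0], 0], [0.0, [0, -0.35, 0], 0], [0.0, [0, -0.35, 0], 0]]'

```text
t: 12.55
tool_pos: [0.4358, -0.0562, 0.1608]
eef_rot: [-1.567, -0.207, 0.185]
ft_force: [1.8, -0.5, 1.1]
gripper_width: 0.453
```

Run:
```python
from h import *
st()
plan([(.43,.145,.15,.25),(.427,.345,.15,-.103),(.427,.345,.0175,-.103)])
```

```text
t 12.55 p [ 0.4358 -0.0562  0.1608] 
R [[0.969, 0.015, -0.247], [0.247, -0.004, 0.969], [0.013, -1.0, -0.007]] F [ 1.8 -0.5  1.1] g 0.453 q [-0.25 -0.29  2.02  0.    1.4  -0.5 ]
(0.43, 0.145, 0.15, 0.25) shift [0.11, 0.0249, 0.4913] twist 0.0 rows 4.8
(0.427, 0.345, 0.15, -0.103) shift [0.1164, -0.0019, 0.4863] twist 0.2247 rows 4.8
(0.427, 0.345, 0.0175, -0.103) shift [-0.0049, 0.3312, 0.0007] twist -0.0 rows 3.2
```

Request:
send_rows --targets '[[0.0, [0.022, 0, 0.098], 0], [0.0, [0.044, 0, 0.196], 0], [0.0, [0.066, 0, 0.294], 0], [0.0, [0.088, 0, 0.392], 0], [0.0, [0.11, 0, 0.49], 0]]'

```text
t: 12.97
tool_pos: [0.4248, 0.1476, 0.1517]
eef_rot: [-1.562, -0.197, 0.194]
ft_force: [1.8, -0.2, -0.3]
gripper_width: 0.455
```

Request:
send_rows --targets '[[0.0, [0.023, 0, 0.097], 0.045], [0.0, [0.046, 0, 0.194], 0.09], [0.0, [0.069, 0, 0.291], 0.135], [0.0, [0.092, 0, 0.388], 0.18], [0.0, [0.116, 0, 0.486], 0.225]]'

```text
t: 13.38
tool_pos: [0.4214, 0.348, 0.1515]
eef_rot: [-1.568, 0.083, -0.085]
ft_force: [0.1, 0.1, -0.8]
gripper_width: 0.457
```

Request:
send_rows --targets '[[0.0, [0, 0, 0], 0], [0.0, [0, 0, 0], 0], [0.0, [0, 0, 0], 0]]'

```text
t: 13.63
tool_pos: [0.4215, 0.3456, 0.1509]
eef_rot: [-1.57, 0.08, -0.08]
ft_force: [0.1, -0.8, -0.3]
gripper_width: 0.456
```

Run:
```python
from h import *
st()
plan([(.427,.345,.024,-.103)])
```

```text
t 13.63 p [0.4215 0.3456 0.1509] 
R [[0.995, 0.0, 0.102], [-0.102, -0.0, 0.995], [0.0, -1.0, -0.0]] F [ 0.1 -0.8 -0.3] g 0.456 q [ 0.59  0.04  1.74 -0.    1.37  0.69]
(0.427, 0.345, 0.024, -0.103) shift [0.0137, 0.3172, -0.0001] twist 0.0008 rows 3.0
```

Request:
send_rows --targets '[[0.0, [0.014, 0.1, 0], 0], [0.0, [0.014, 0.2, 0], 0], [0.0, [0.014, 0.28, 0], 0], [0.0, [0.014, 0.317, 0], 0], [0.0, [0.014, 0.317, 0], 0]]'

```text
t: 14.05
tool_pos: [0.4265, 0.3427, 0.0219]
eef_rot: [-1.571, 0.084, -0.081]
ft_force: [0.9, 0.1, 0.0]
gripper_width: 0.451
```

Request:
send_rows --targets '[[0.0, [0, 0, 0], 0], [0.9, [0, 0, 0], 0], [0.9, [0, 0, 0], 0], [0.9, [0, 0, 0], 0], [0.9, [0, 0, 0], 0]]'

```text
t: 14.47
tool_pos: [0.4276, 0.3451, 0.0247]
eef_rot: [-1.569, 0.081, -0.082]
ft_force: [1.2, 0.0, 1.0]
gripper_width: 0.901
```

Request:
send_rows --targets '[[0.9, [0, -0.05, 0], 0], [0.9, [0, -0.15, 0], 0], [0.9, [0, -0.25, 0], 0], [0.9, [0, -0.35, 0], 0], [0.9, [0, -0.35, 0], 0]]'

```text
t: 14.88
tool_pos: [0.4315, 0.348, 0.1744]
eef_rot: [-1.56, 0.072, -0.09]
ft_force: [1.0, 0.3, 0.8]
gripper_width: 0.9
```

Run:
```python
from h import *
st();im=snap('wrist','w5');
for d in nets.silhouettes('wrist','box_1_mid')[:5]: print(d['confidence'],d['region'].sum(),rect('wrist',d['region'],.038))
plan([(.43,.17,.17,.15),(.43,-.003,.17,.35),(.43,-.002,.0115,.35)])
```

```text
t 14.88 p [0.4315 0.348  0.1744] 
R [[0.995, 0.012, 0.103], [-0.103, 0.008, 0.995], [0.011, -1.0, 0.009]] F [1.  0.3 0.8] g 0.9 q [ 0.59  0.03  1.7  -0.    1.4   0.69]
0.95 2101 (array([0.4255, 0.3415]), array([40.1, 47.6]), np.float64(-0.105))
0.18 3377 (array([0.6038, 0.4379]), array([ 33. , 125.4]), np.float64(-1.473))
(0.43, 0.17, 0.17, 0.15) shift [0.0483, -0.0084, -0.4379] twist -0.1612 rows 4.2
(0.43, -0.003, 0.17, 0.35) shift [-0.0646, -0.0015, -0.4276] twist -0.1273 rows 4.1
(0.43, -0.002, 0.0115, 0.35) shift [-0.0015, 0.3963, 0.0018] twist 0.0 rows 3.8
```

Request:
send_rows --targets '[[0.9, [0.01, 0, -0.087], -0.03], [0.9, [0.02, 0, -0.174], -0.06], [0.9, [0.03, 0, -0.261], -0.09], [0.9, [0.04, 0, -0.348], -0.12], [0.9, [0.052, 0, -0.435], -0.161]]'

```text
t: 15.4
tool_pos: [0.4284, 0.1682, 0.1621]
eef_rot: [-1.568, -0.117, 0.122]
ft_force: [0.0, -0.2, -0.2]
gripper_width: 0.902
```

Request:
send_rows --targets '[[0.9, [-0.013, 0, -0.085], -0.025], [0.9, [-0.026, 0, -0.17], -0.05], [0.9, [-0.039, 0, -0.255], -0.075], [0.9, [-0.052, 0, -0.34], -0.1], [0.9, [-0.064, 0, -0.425], -0.127]]'

```text
t: 15.82
tool_pos: [0.4285, -0.0035, 0.1624]
eef_rot: [-1.552, -0.274, 0.277]
ft_force: [1.1, -0.4, 0.7]
gripper_width: 0.897
```

Request:
send_rows --targets '[[0.9, [0, 0, 0], 0], [0.9, [0, 0, 0], 0], [0.9, [0, 0, 0], 0]]'

```text
t: 16.07
tool_pos: [0.4292, -0.0018, 0.1628]
eef_rot: [-1.553, -0.271, 0.274]
ft_force: [1.0, 0.4, -0.3]
gripper_width: 0.899
```

Run:
```python
from h import *
st();im=snap('wrist','w6');
for d in nets.silhouettes('wrist','box_1_mid')[:5]: print(d['confidence'],d['region'].sum(),rect('wrist',d['region'],.027))
snap('top')
for d in nets.silhouettes('top','box_1_mid')[:5]: print('top',d['confidence'],d['region'].sum(),rect('top',d['region'],.027))
plan([(.43,-.002,.0115,.35)])
```

```text
t 16.07 p [ 0.4292 -0.0018  0.1628] 
R [[0.94, -0.002, -0.34], [0.34, 0.001, 0.94], [-0.002, -1.0, 0.001]] F [ 1.   0.4 -0.3] g 0.899 q [-0.12 -0.31  2.03  0.    1.43 -0.47]
0.36 13098 (array([0.5205, 0.192 ]), array([ 74.3, 190.3]), np.float64(1.475))
top 0.52 259 (array([0.4277, 0.3426]), array([41.3, 47.5]), np.float64(-0.027))
(0.43, -0.002, 0.0115, 0.35) shift [-0.0002, 0.3803, -0.003] twist 0.0005 rows 3.6
```

View pics/w6.png

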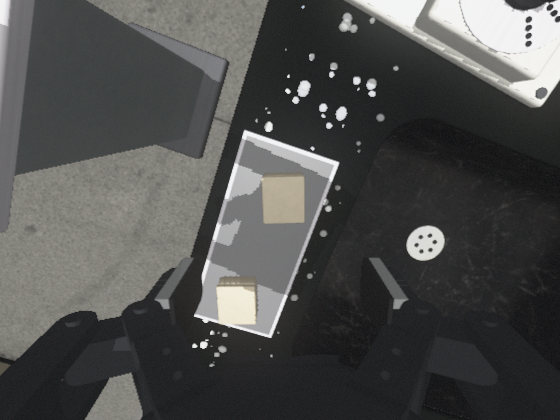

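The picture shows box A at (285,198), square to the jaws, and box C at (237,302).

Run:
```python
from h import *
print(onz('wrist',[[263,176],[304,176],[305,222],[263,222],[285,198.5],[219,286],[255,286],[256,325],[219,325],[237,306]],.027).round(4))
```

```text
[[ 0.4081  0.0117  0.027 ]
 [ 0.4434  0.0246  0.027 ]
 [ 0.4605 -0.0166  0.027 ]
 [ 0.4227 -0.0304  0.027 ]
 [ 0.4344 -0.0013  0.027 ]
 [ 0.4032 -0.1113  0.027 ]
 [ 0.4378 -0.0986  0.027 ]
 [ 0.4538 -0.1428  0.027 ]
 [ 0.4168 -0.1563  0.027 ]
 [ 0.4277 -0.1274  0.027 ]]
```

Request:
send_rows --targets '[[0.9, [0.005, 0.1, 0], 0], [0.9, [0.005, 0.2, 0], 0], [0.9, [0.005, 0.29, 0], 0], [0.9, [0.005, 0.38, 0], 0], [0.9, [0.005, 0.38, 0], 0]]'

```text
t: 16.68
tool_pos: [0.4253, 0.0003, 0.0047]
eef_rot: [-1.549, -0.265, 0.284]
ft_force: [-1.4, 1.2, -1.1]
gripper_width: 0.903
```

Request:
send_rows --targets '[[0.0, [0, 0, 0], 0], [0.0, [0, 0, 0], 0], [0.0, [0, 0, 0], 0], [0.0, [0, 0, 0], 0], [0.0, [0, 0, 0], 0]]'

```text
t: 17.1
tool_pos: [0.4348, -0.0015, 0.0152]
eef_rot: [-1.555, -0.279, 0.269]
ft_force: [-0.5, 0.6, 9.1]
gripper_width: 0.449
```

Request:
send_rows --targets '[[0.0, [0, -0.05, 0], 0], [0.0, [0, -0.15, 0], 0], [0.0, [0, -0.25, 0], 0], [0.0, [0, -0.35, 0], 0], [0.0, [0, -0.35, 0], 0]]'

```text
t: 17.52
tool_pos: [0.4375, -0.002, 0.1629]
eef_rot: [-1.558, -0.287, 0.262]
ft_force: [1.3, 0.5, 0.0]
gripper_width: 0.45
```

Request:
send_rows --targets '[[0.0, [0, 0, 0], 0], [0.0, [0, 0, 0], 0]]'

```text
t: 17.68
tool_pos: [0.4324, -0.0014, 0.1531]
eef_rot: [-1.554, -0.276, 0.272]
ft_force: [-1.0, 0.4, -1.9]
gripper_width: 0.45
```

Run:
```python
from h import *
st()
plan([(.43,.20,.15,.12),(.4335,.4075,.15,-.103),(.4335,.4075,.024,-.103)])
```

```text
t 17.68 p [ 0.4324 -0.0014  0.1531] 
R [[0.94, 0.003, -0.342], [0.342, -0.0, 0.94], [0.002, -1.0, -0.001]] F [-1.   0.4 -1.9] g 0.45 q [-0.12 -0.29  2.03  0.    1.4  -0.47]
(0.43, 0.2, 0.15, 0.12) shift [0.1665, 0.0075, 0.4753] twist 0.1458 rows 4.8
(0.4335, 0.4075, 0.15, -0.103) shift [0.0708, -0.0001, 0.514] twist 0.142 rows 5.0
(0.4335, 0.4075, 0.024, -0.103) shift [-0.0009, 0.315, 0.0] twist -0.0 rows 3.0
```

Request:
send_rows --targets '[[0.0, [0.033, 0, 0.095], 0.03], [0.0, [0.066, 0, 0.19], 0.06], [0.0, [0.1, 0, 0.285], 0.09], [0.0, [0.133, 0, 0.38], 0.12], [0.0, [0.1665, 0, 0.475], 0.146]]'

```text
t: 18.1
tool_pos: [0.4279, 0.2013, 0.1503]
eef_rot: [-1.57, -0.09, 0.094]
ft_force: [1.3, 0.2, -0.4]
gripper_width: 0.45
```

Request:
send_rows --targets '[[0.0, [0.014, 0, 0.103], 0.03], [0.0, [0.028, 0, 0.206], 0.06], [0.0, [0.042, 0, 0.309], 0.09], [0.0, [0.056, 0, 0.412], 0.12], [0.0, [0.071, 0, 0.514], 0.142]]'

```text
t: 18.52
tool_pos: [0.4315, 0.4089, 0.1498]
eef_rot: [-1.571, 0.085, -0.081]
ft_force: [0.8, -1.4, 0.9]
gripper_width: 0.45
```

Request:
send_rows --targets '[[0.0, [0, 0, 0], 0], [0.0, [0, 0, 0], 0], [0.0, [0, 0, 0], 0]]'

```text
t: 18.77
tool_pos: [0.432, 0.4067, 0.1499]
eef_rot: [-1.572, 0.082, -0.078]
ft_force: [0.9, -0.4, -0.2]
gripper_width: 0.45
```

Run:
```python
from h import *
st()
plan([(.4335,.4075,.025,-.103)])
```

```text
t 18.77 p [0.432  0.4067 0.1499] 
R [[0.995, -0.003, 0.102], [-0.102, -0.003, 0.995], [-0.002, -1.0, -0.003]] F [ 0.9 -0.4 -0.2] g 0.45 q [ 0.67  0.17  1.6  -0.    1.38  0.77]
(0.4335, 0.4075, 0.025, -0.103) shift [0.0043, 0.3123, 0.0033] twist 0.0005 rows 3.0
```

Request:
send_rows --targets '[[0.0, [0.004, 0.1, 0.003], 0], [0.0, [0.004, 0.2, 0.003], 0], [0.0, [0.004, 0.28, 0.003], 0], [0.0, [0.004, 0.312, 0.003], 0], [0.0, [0.004, 0.312, 0.003], 0]]'

```text
t: 19.18
tool_pos: [0.4338, 0.4061, 0.0253]
eef_rot: [-1.572, 0.085, -0.08]
ft_force: [-0.2, -0.4, -0.0]
gripper_width: 0.449
```

Request:
send_rows --targets '[[0.0, [0, 0, 0], 0], [0.9, [0, 0, 0], 0], [0.9, [0, 0, 0], 0], [0.9, [0, 0, 0], 0], [0.9, [0, 0, 0], 0]]'

```text
t: 19.6
tool_pos: [0.4352, 0.4085, 0.0278]
eef_rot: [-1.569, 0.081, -0.082]
ft_force: [0.5, 0.3, -0.9]
gripper_width: 0.901
```

Request:
send_rows --targets '[[0.9, [0, -0.05, 0], 0], [0.9, [0, -0.15, 0], 0], [0.9, [0, -0.25, 0], 0], [0.9, [0, -0.35, 0], 0], [0.9, [0, -0.35, 0], 0]]'

```text
t: 20.02
tool_pos: [0.4388, 0.4118, 0.1781]
eef_rot: [-1.559, 0.072, -0.09]
ft_force: [1.3, 1.5, 1.9]
gripper_width: 0.901
```

Request:
send_rows --targets '[[0.9, [0, 0, 0], 0], [0.9, [0, 0, 0], 0]]'

```text
t: 20.18
tool_pos: [0.4348, 0.4086, 0.1674]
eef_rot: [-1.569, 0.081, -0.082]
ft_force: [-0.5, -0.4, -0.3]
gripper_width: 0.899
```

Run:
```python
from h import *
st();im=snap('wrist','w7');
for d in nets.silhouettes('wrist','box_1_mid')[:5]: print(d['confidence'],d['region'].sum(),rect('wrist',d['region'],.038))
snap('top','t7')
for d in nets.silhouettes('top','box_1_mid')[:5]: print('top',d['confidence'],d['region'].sum(),rect('top',d['region'],.033))
plan([(.4335,.23,.165,.05),(.43,.05,.165,.2),(.4275,-.126,.165,.35)])
```

```text
t 20.18 p [0.4348 0.4086 0.1674] 
R [[0.995, 0.001, 0.103], [-0.103, 0.0, 0.995], [0.001, -1.0, 0.001]] F [-0.5 -0.4 -0.3] g 0.899 q [ 0.67  0.16  1.58 -0.    1.41  0.77]
0.56 2012 (array([0.4276, 0.344 ]), array([39.3, 52.2]), np.float64(-0.103))
top 0.62 256 (array([0.4282, 0.3418]), array([41.1, 47.3]), np.float64(-0.027))
(0.4335, 0.23, 0.165, 0.05) shift [0.045, 0.0012, -0.4421] twist -0.0976 rows 4.3
(0.43, 0.05, 0.165, 0.2) shift [-0.0312, 0.001, -0.449] twist -0.0955 rows 4.3
(0.4275, -0.126, 0.165, 0.35) shift [-0.0935, 0.001, -0.43] twist -0.0955 rows 4.2
```

Request:
send_rows --targets '[[0.9, [0.01, 0, -0.09], -0.02], [0.9, [0.02, 0, -0.18], -0.04], [0.9, [0.03, 0, -0.27], -0.06], [0.9, [0.04, 0, -0.36], -0.08], [0.9, [0.045, 0, -0.442], -0.098]]'

```text
t: 20.8
tool_pos: [0.4336, 0.2287, 0.1658]
eef_rot: [-1.572, -0.04, 0.043]
ft_force: [1.0, -0.4, 0.5]
gripper_width: 0.9
```

Request:
send_rows --targets '[[0.9, [-0.006, 0, -0.09], -0.02], [0.9, [-0.012, 0, -0.18], -0.04], [0.9, [-0.018, 0, -0.27], -0.06], [0.9, [-0.025, 0, -0.36], -0.08], [0.9, [-0.031, 0, -0.449], -0.0955]]'

```text
t: 21.22
tool_pos: [0.4301, 0.0492, 0.1661]
eef_rot: [-1.565, -0.158, 0.16]
ft_force: [0.8, -0.7, 0.6]
gripper_width: 0.9
```

Request:
send_rows --targets '[[0.9, [-0.02, 0, -0.09], -0.02], [0.9, [-0.04, 0, -0.18], -0.04], [0.9, [-0.06, 0, -0.27], -0.06], [0.9, [-0.08, 0, -0.36], -0.08], [0.9, [-0.093, 0, -0.43], -0.0955]]'

```text
t: 21.63
tool_pos: [0.4278, -0.1275, 0.1662]
eef_rot: [-1.553, -0.274, 0.277]
ft_force: [-0.1, -0.2, 0.3]
gripper_width: 0.902
```

Request:
send_rows --targets '[[0.9, [0, 0, 0], 0], [0.9, [0, 0, 0], 0], [0.9, [0, 0, 0], 0]]'

```text
t: 21.88
tool_pos: [0.4284, -0.1247, 0.1662]
eef_rot: [-1.552, -0.273, 0.275]
ft_force: [0.0, -0.4, 0.3]
gripper_width: 0.899
```

Run:
```python
from h import *
st();im=snap('wrist','w8');
for d in nets.silhouettes('wrist','box_1_mid')[:5]: print(d['confidence'],d['region'].sum(),rect('wrist',d['region'],.027))
plan([(.4275,-.126,.0125,.35)])
```

```text
t 21.88 p [ 0.4284 -0.1247  0.1662] 
R [[0.94, -0.002, -0.342], [0.342, 0.001, 0.94], [-0.001, -1.0, 0.002]] F [ 0.  -0.4  0.3] g 0.899 q [-0.4  -0.26  1.98  0.    1.42 -0.75]
(0.4275, -0.126, 0.0125, 0.35) shift [-0.0043, 0.3853, -0.0039] twist 0.001 rows 3.7
```

View pics/w8.png

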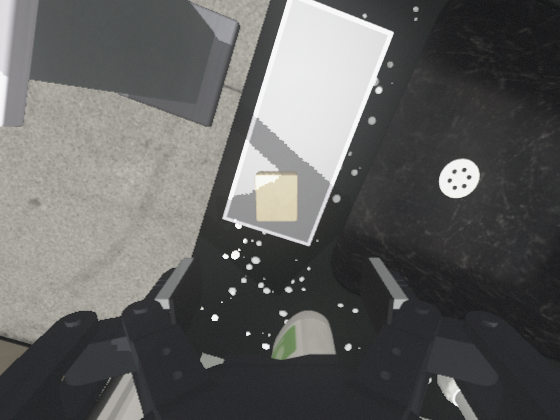

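Request:
send_rows --targets '[[0.9, [-0.01, 0.1, -0.002], 0], [0.9, [-0.01, 0.2, -0.002], 0], [0.9, [-0.01, 0.29, -0.002], 0], [0.9, [-0.01, 0.38, -0.002], 0], [0.9, [-0.01, 0.38, -0.002], 0]]'

```text
t: 22.4
tool_pos: [0.4196, -0.1235, 0.0079]
eef_rot: [-1.546, -0.268, 0.285]
ft_force: [-1.6, 1.3, -1.6]
gripper_width: 0.9
```

Request:
send_rows --targets '[[0.0, [0, 0, 0], 0], [0.0, [0, 0, 0], 0], [0.0, [0, 0, 0], 0], [0.0, [0, 0, 0], 0], [0.0, [0, 0, 0], 0]]'

```text
t: 22.82
tool_pos: [0.4283, -0.1282, 0.0186]
eef_rot: [-1.556, -0.279, 0.271]
ft_force: [-0.8, 1.0, 7.6]
gripper_width: 0.45
```

Request:
send_rows --targets '[[0.0, [0, -0.05, 0], 0], [0.0, [0, -0.15, 0], 0], [0.0, [0, -0.25, 0], 0], [0.0, [0, -0.35, 0], 0], [0.0, [0, -0.35, 0], 0]]'

```text
t: 23.23
tool_pos: [0.4309, -0.1296, 0.1665]
eef_rot: [-1.563, -0.287, 0.264]
ft_force: [1.2, 0.0, 0.2]
gripper_width: 0.446
```

Request:
send_rows --targets '[[0.0, [0, 0, 0], 0], [0.0, [0, 0, 0], 0]]'

```text
t: 23.4
tool_pos: [0.4261, -0.1275, 0.1565]
eef_rot: [-1.555, -0.277, 0.273]
ft_force: [-0.1, 0.5, -1.5]
gripper_width: 0.447
```

Run:
```python
from h import *
st()
plan([(.425,.075,.155,.12),(.4195,.2805,.155,-.103),(.4195,.2805,.026,-.103)])
```

```text
t 23.4 p [ 0.4261 -0.1275  0.1565] 
R [[0.939, 0.003, -0.343], [0.343, -0.001, 0.939], [0.002, -1.0, -0.002]] F [-0.1  0.5 -1.5] g 0.447 q [-0.41 -0.26  2.    0.    1.4  -0.76]
(0.425, 0.075, 0.155, 0.12) shift [0.1713, 0.0031, 0.4765] twist 0.1468 rows 4.9
(0.4195, 0.2805, 0.155, -0.103) shift [0.0479, -0.0006, 0.5117] twist 0.142 rows 4.9
(0.4195, 0.2805, 0.026, -0.103) shift [-0.0009, 0.3225, 0.0003] twist -0.0 rows 3.1
```

Request:
send_rows --targets '[[0.0, [0.034, 0, 0.095], 0.03], [0.0, [0.068, 0, 0.19], 0.06], [0.0, [0.102, 0, 0.285], 0.09], [0.0, [0.136, 0, 0.38], 0.12], [0.0, [0.171, 0, 0.4765], 0.147]]'

```text
t: 23.82
tool_pos: [0.4227, 0.0767, 0.1537]
eef_rot: [-1.569, -0.09, 0.093]
ft_force: [1.0, -0.7, 0.3]
gripper_width: 0.446
```

Request:
send_rows --targets '[[0.0, [0.01, 0, 0.103], 0.03], [0.0, [0.02, 0, 0.206], 0.06], [0.0, [0.03, 0, 0.309], 0.09], [0.0, [0.04, 0, 0.412], 0.12], [0.0, [0.048, 0, 0.512], 0.142]]'

```text
t: 24.23
tool_pos: [0.4173, 0.2826, 0.1535]
eef_rot: [-1.571, 0.085, -0.081]
ft_force: [0.7, -1.0, 0.6]
gripper_width: 0.449
```

Request:
send_rows --targets '[[0.0, [0, 0, 0], 0], [0.0, [0, 0, 0], 0], [0.0, [0, 0, 0], 0]]'

```text
t: 24.48
tool_pos: [0.4178, 0.2803, 0.1535]
eef_rot: [-1.571, 0.082, -0.078]
ft_force: [1.0, -0.4, 0.1]
gripper_width: 0.447
```

Run:
```python
from h import *
st();snap('top','t8')
for d in nets.silhouettes('top','box_1_mid')[:5]: print('top',d['confidence'],d['region'].sum(),rect('top',d['region'],.038))
plan([(.4195,.2805,.0275,-.103)])
```

```text
t 24.48 p [0.4178 0.2803 0.1535] 
R [[0.995, -0.003, 0.102], [-0.102, -0.002, 0.995], [-0.002, -1.0, -0.002]] F [ 1.  -0.4  0.1] g 0.447 q [ 0.49 -0.08  1.85 -0.    1.38  0.59]
top 0.63 87 (array([0.4415, 0.3485]), array([20.9, 43. ]), np.float64(0.433))
top 0.45 9063 (array([0.5107, 0.3236]), array([278.1, 317.3]), np.float64(-0.092))
(0.4195, 0.2805, 0.0275, -0.103) shift [0.0026, 0.3169, 0.003] twist -0.0008 rows 3.0
```

View pics/t8.png

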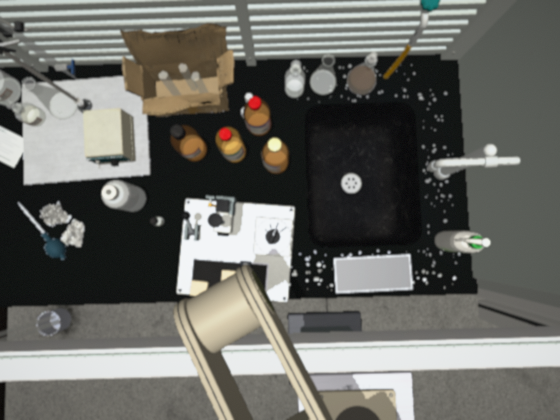

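Run:
```python
from h import *
snap('wrist','w9');a=cv2.imread('pics/w9.png');b=snap('scene','s9')
cv2.imwrite('pics/w9c.png',np.hstack([cv2.resize(a,(460,345)),cv2.resize(b[210:360,225:380],(340,345))]))
```

```text
(no output)
```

View pics/w9c.png

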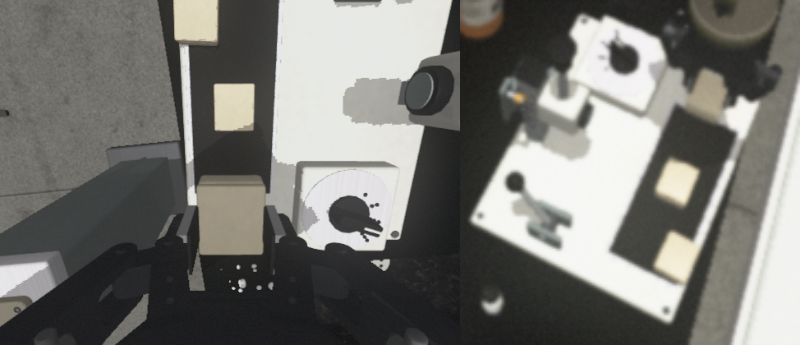

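Request:
send_rows --targets '[[0.0, [0.003, 0.1, 0.003], 0], [0.0, [0.003, 0.2, 0.003], 0], [0.0, [0.003, 0.28, 0.003], 0], [0.0, [0.003, 0.315, 0.003], 0], [0.0, [0.003, 0.315, 0.003], 0]]'

```text
t: 25.1
tool_pos: [0.4186, 0.28, 0.0263]
eef_rot: [-1.571, 0.086, -0.08]
ft_force: [-0.9, 0.6, -1.1]
gripper_width: 0.448
```

Request:
send_rows --targets '[[0.0, [0, 0, 0], 0], [0.9, [0, 0, 0], 0], [0.9, [0, 0, 0], 0], [0.9, [0, 0, 0], 0], [0.9, [0, 0, 0], 0]]'

```text
t: 25.52
tool_pos: [0.4208, 0.282, 0.0299]
eef_rot: [-1.569, 0.08, -0.082]
ft_force: [-0.3, 0.2, 0.3]
gripper_width: 0.899
```

Request:
send_rows --targets '[[0.9, [0, -0.05, 0], 0], [0.9, [0, -0.15, 0], 0], [0.9, [0, -0.25, 0], 0], [0.9, [0, -0.35, 0], 0], [0.9, [0, -0.35, 0], 0]]'

```text
t: 25.93
tool_pos: [0.4246, 0.2844, 0.1792]
eef_rot: [-1.562, 0.071, -0.091]
ft_force: [1.1, 0.9, 1.3]
gripper_width: 0.896
```

Request:
send_rows --targets '[[0.9, [-0.03, -0.05, 0.06], 0], [0.9, [-0.03, -0.05, 0.06], 0], [0.9, [-0.03, -0.05, 0.06], 0]]'

```text
t: 26.18
tool_pos: [0.4113, 0.3082, 0.1907]
eef_rot: [-1.567, 0.078, -0.082]
ft_force: [0.6, -0.8, -1.1]
gripper_width: 0.901
```

Run:
```python
from h import *
st();im=snap('wrist','w10')
for d in nets.silhouettes('wrist','box_1_mid')[:5]: print(d['confidence'],d['region'].sum(),rect('wrist',d['region'],.038))
ivory('wrist',im,.038)
im=snap('scene','s10');ivory('scene',im,.038)
for d in nets.silhouettes('scene','box_1_mid')[:5]: print('s',d['confidence'],d['region'].sum(),rect('scene',d['region'],.038))
```

```text
t 26.18 p [0.4113 0.3082 0.1907] 
R [[0.995, 0.003, 0.102], [-0.102, 0.002, 0.995], [0.003, -1.0, 0.002]] F [ 0.6 -0.8 -1.1] g 0.901 q [ 0.54 -0.08  1.78  0.    1.44  0.65]
0.92 2035 (array([0.4268, 0.3384]), array([40.7, 45.9]), np.float64(-0.071))
ivory wrist [257.  79.] 1024 [0.4003 0.4129] [24.4 38.8] 1.44
ivory wrist [295. 167.] 1125 [0.4267 0.3324] [30.5 38.2] 1.468
ivory wrist [292. 217.] 1536 [0.4204 0.2804] [37.2 42.2] -0.103
ivory scene [533.  97.] 2105 [-0.098  -0.6113] [174.7 359.1] -0.692
ivory scene [412. 111.] 1046 [ 0.3258 -0.3876] [ 53.4 559.7] -0.938
ivory scene [511. 131.] 1386 [-0.0134 -0.4023] [195.5 291.5] -1.566
ivory scene [369. 157.] 2405 [ 0.422  -0.1492] [208.2 223.6] 0.698
ivory scene [476. 153.] 299 [ 0.0916 -0.2776] [ 38.9 135.6] -0.953
ivory scene [442. 161.] 282 [ 0.2009 -0.2005] [ 38.8 132.8] -0.949
ivory scene [136. 202.] 520 [1.0478 0.2737] [ 67.4 110.9] -1.539
ivory scene [130. 263.] 1204 [0.9591 0.4465] [ 79.2 169.5] 0.049
ivory scene [332. 270.] 196 [0.4226 0.2836] [36.6 44.7] -0.132
s 0.77 288 (array([0.4304, 0.3442]), array([41.9, 54.3]), np.float64(-0.131))
```

View pics/w10.png

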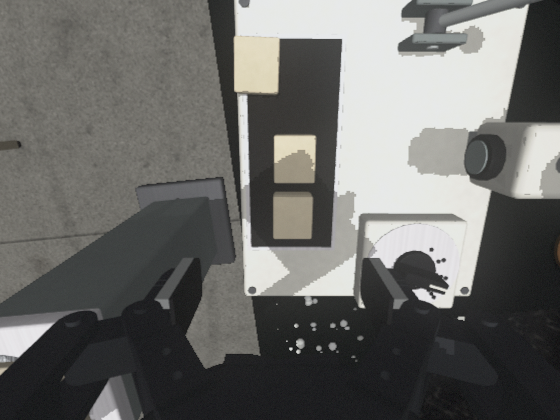

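Run:
```python
from h import *
print(onz('wrist',[[236,38],[278,38],[278,86],[237,88],[257,62.5]],.038).round(4))
plan([(.41,.34,.19,-.103),(.398,.42,.19,-.103)])
```

```text
[[0.3872 0.4448 0.038 ]
 [0.4227 0.4412 0.038 ]
 [0.4186 0.4034 0.038 ]
 [0.3823 0.4055 0.038 ]
 [0.4026 0.4241 0.038 ]]
(0.41, 0.34, 0.19, -0.103) shift [-0.0095, -0.0051, 0.0838] twist -0.0004 rows 0.8
(0.398, 0.42, 0.19, -0.103) shift [-0.0504, -0.0002, 0.1959] twist 0.0 rows 1.9
```

Run:
```python
from h import *
plan([(.4027,.423,.12,-.103),(.4027,.423,.026,-.103),(.4335,.410,.046,-.103)])
```

```text
(0.4027, 0.423, 0.12, -0.103) shift [-0.0489, 0.1696, 0.2885] twist -0.0004 rows 3.2
(0.4027, 0.423, 0.026, -0.103) shift [0.0003, 0.235, 0.0003] twist 0.0 rows 2.3
(0.4335, 0.41, 0.046, -0.103) shift [0.0799, -0.0501, -0.0245] twist 0.0 rows 0.9
```

Request:
send_rows --targets '[[0.9, [-0.012, 0, 0.08], 0], [0.9, [-0.024, 0, 0.16], 0], [0.9, [-0.036, 0.05, 0.24], 0], [0.9, [-0.049, 0.13, 0.288], 0], [0.9, [-0.049, 0.165, 0.288], 0]]'

```text
t: 26.8
tool_pos: [0.401, 0.4252, 0.1187]
eef_rot: [-1.571, 0.083, -0.077]
ft_force: [-0.0, -0.1, -1.1]
gripper_width: 0.904
```

Request:
send_rows --targets '[[0.9, [0, 0, 0], 0], [0.9, [0, 0.1, 0], 0], [0.9, [0, 0.18, 0], 0], [0.9, [0, 0.235, 0], 0], [0.9, [0, 0.235, 0], 0]]'

```text
t: 27.22
tool_pos: [0.4004, 0.4198, 0.024]
eef_rot: [-1.576, 0.087, -0.077]
ft_force: [-0.9, -0.9, -0.2]
gripper_width: 0.897
```

Request:
send_rows --targets '[[0.0, [0, 0, 0], 0], [0.0, [0, 0, 0], 0], [0.0, [0, 0, 0], 0], [0.0, [0, 0, 0], 0], [0.0, [0, 0, 0], 0]]'

```text
t: 27.63
tool_pos: [0.4051, 0.425, 0.0327]
eef_rot: [-1.566, 0.078, -0.084]
ft_force: [0.5, -0.9, 5.5]
gripper_width: 0.439
```

Request:
send_rows --targets '[[0.0, [0, -0.05, 0], 0], [0.0, [0.04, -0.05, -0.012], 0], [0.0, [0.08, -0.05, -0.025], 0], [0.0, [0.08, -0.05, -0.025], 0], [0.0, [0.08, -0.05, -0.025], 0]]'

```text
t: 28.05
tool_pos: [0.4354, 0.4108, 0.0511]
eef_rot: [-1.567, 0.081, -0.084]
ft_force: [-1.1, -0.3, -0.9]
gripper_width: 0.438
```

Run:
```python
from h import *
st();snap('wrist','w11')
plan([(.4335,.410,.026,-.103)])
```

```text
t 28.05 p [0.4354 0.4108 0.0511] 
R [[0.995, 0.002, 0.105], [-0.105, 0.002, 0.995], [0.002, -1.0, 0.002]] F [-1.1 -0.3 -0.9] g 0.438 q [0.67 0.28 1.66 0.   1.2  0.78]
(0.4335, 0.41, 0.026, -0.103) shift [-0.0023, 0.0613, -0.0023] twist -0.0008 rows 0.6
```

Request:
send_rows --targets '[[0.0, [0, 0.03, 0], 0], [0.0, [0, 0.049, 0], 0], [0.0, [0, 0.049, 0], 0]]'

```text
t: 28.35
tool_pos: [0.434, 0.411, 0.0304]
eef_rot: [-1.569, 0.08, -0.081]
ft_force: [-0.9, -2.4, 12.3]
gripper_width: 0.437
```

Request:
send_rows --targets '[[0.9, [0, 0, 0], 0], [0.9, [0, 0, 0], 0], [0.9, [0, 0, 0], 0], [0.9, [0, 0, 0], 0]]'

```text
t: 28.68
tool_pos: [0.4332, 0.4102, 0.0287]
eef_rot: [-1.57, 0.082, -0.08]
ft_force: [-0.0, 0.1, -0.1]
gripper_width: 0.9
```

Request:
send_rows --targets '[[0.9, [0, -0.05, 0], 0], [0.9, [0, -0.15, 0], 0], [0.9, [0, -0.25, 0], 0], [0.9, [0, -0.35, 0], 0], [0.9, [0, -0.45, 0], 0]]'

```text
t: 29.1
tool_pos: [0.4334, 0.4101, 0.2108]
eef_rot: [-1.57, 0.082, -0.081]
ft_force: [0.7, 0.9, 0.7]
gripper_width: 0.905
```

Request:
send_rows --targets '[[0.4, [0, -0.1, -0.05], 0], [0.2, [0, -0.1, -0.1], 0], [0.0, [0, -0.1, -0.1], 0], [0.0, [0, -0.1, -0.1], 0]]'

```text
t: 29.43
tool_pos: [0.43, 0.3703, 0.2501]
eef_rot: [-1.568, 0.081, -0.083]
ft_force: [-0.6, -0.4, -0.8]
gripper_width: 0.334
```

Run:
```python
from h import *
st();a=snap('wrist','w12')
print(best(nets.tip_of,'wrist','lever_ball'))
for d in nets.silhouettes('wrist','box_1_mid')[:5]: print(d['confidence'],d['region'].sum(),rect('wrist',d['region'],.038))
b=snap('scene','s12')
print(best(nets.tip_of,'scene','lever_ball'),best(nets.tip_of,'scene','head_handle'))
cv2.imwrite('pics/c12.png',np.hstack([cv2.resize(a,(460,345)),cv2.resize(b[210:360,225:380],(340,345))]))
```

```text
t 29.43 p [0.43   0.3703 0.2501] 
R [[0.995, 0.001, 0.104], [-0.104, 0.001, 0.995], [0.001, -1.0, 0.001]] F [-0.6 -0.4 -0.8] g 0.334 q [0.62 0.03 1.56 0.   1.55 0.72]
[([0.603, 0.4382, 0.1213], 0.96), ([0.4202, 0.2822, 0.0256], 0.21)]
0.76 1303 (array([0.427 , 0.3427]), array([38.7, 48.2]), np.float64(-0.103))
[([0.6008, 0.4382, 0.1211], 0.61)] [([0.5802, 0.3379, 0.251], 0.56)]
```

View pics/c12.png

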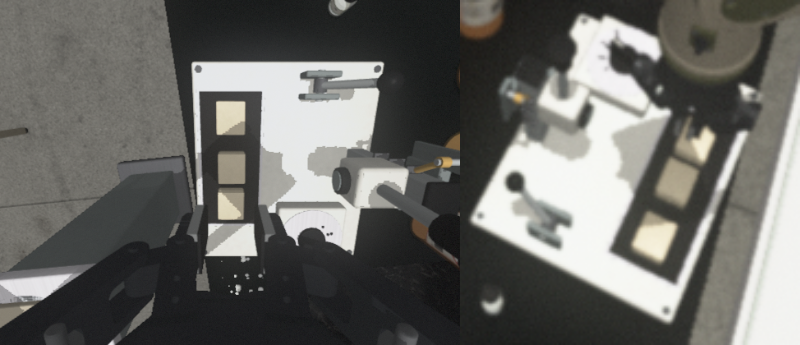

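Run:
```python
from h import *
plan([(.46,.45,.30,-.103),(.6396,.4356,.30,-.103),(.6396,.4356,.108,-.103)])
```

```text
(0.46, 0.45, 0.3, -0.103) shift [0.0559, -0.1301, 0.2047] twist 0.0001 rows 2.4
(0.6396, 0.4356, 0.3, -0.103) shift [0.4503, -0.0008, 0.0104] twist -0.0 rows 4.3
(0.6396, 0.4356, 0.108, -0.103) shift [0.0009, 0.48, 0.0007] twist 0.0 rows 4.6
```

Request:
send_rows --targets '[[0.0, [0.02, -0.05, 0.07], 0], [0.0, [0.04, -0.1, 0.14], 0], [0.0, [0.056, -0.13, 0.205], 0], [0.0, [0.056, -0.13, 0.205], 0]]'

```text
t: 30.07
tool_pos: [0.4615, 0.4541, 0.3029]
eef_rot: [-1.566, 0.078, -0.081]
ft_force: [1.6, 0.3, 0.6]
gripper_width: -0.002
```

Request:
send_rows --targets '[[0.0, [0.09, 0, 0], 0], [0.0, [0.18, 0, 0], 0], [0.0, [0.27, 0, 0.005], 0], [0.0, [0.36, 0, 0.01], 0], [0.0, [0.45, 0, 0.01], 0]]'

```text
t: 30.48
tool_pos: [0.641, 0.4353, 0.3002]
eef_rot: [-1.57, 0.082, -0.08]
ft_force: [0.2, 0.0, 1.3]
gripper_width: -0.0
```

Request:
send_rows --targets '[[0.0, [0, 0, 0], 0], [0.0, [0, 0.1, 0], 0], [0.0, [0, 0.2, 0], 0], [0.0, [0, 0.25, 0], 0], [0.0, [0, 0.25, 0], 0]]'

```text
t: 30.9
tool_pos: [0.6364, 0.4332, 0.1912]
eef_rot: [-1.577, 0.091, -0.072]
ft_force: [-1.3, 0.3, -1.7]
gripper_width: -0.003
```

Run:
```python
from h import *
st()
plan([(.6396,.4356,.108,-.103)])
```

```text
t 30.9 p [0.6364 0.4332 0.1912] 
R [[0.995, -0.012, 0.103], [-0.103, -0.007, 0.995], [-0.011, -1.0, -0.008]] F [-1.3  0.3 -1.7] g -0.003 q [ 0.53  0.64  0.93 -0.    1.59  0.63]
(0.6396, 0.4356, 0.108, -0.103) shift [0.0097, 0.2078, 0.0085] twist -0.0003 rows 2.0
```

Request:
send_rows --targets '[[0.0, [0, 0.1, 0], 0], [0.0, [0, 0.2, 0], 0], [0.0, [0, 0.23, 0], 0], [0.0, [0, 0.23, 0], 0]]'

```text
t: 31.23
tool_pos: [0.6371, 0.4338, 0.1044]
eef_rot: [-1.574, 0.087, -0.075]
ft_force: [-0.3, -0.8, -0.7]
gripper_width: 0.003
```

Request:
send_rows --targets '[[0.0, [-0.05, 0, 0], 0], [0.0, [-0.1, 0, 0], 0], [0.0, [-0.15, 0, 0], 0], [0.0, [-0.2, 0, 0], 0], [0.0, [-0.22, 0, 0], 0]]'

```text
t: 31.65
tool_pos: [0.5523, 0.4461, 0.1142]
eef_rot: [-1.566, 0.077, -0.083]
ft_force: [1.5, 0.7, -1.3]
gripper_width: 0.0
```

Request:
send_rows --targets '[[0.0, [-0.01, 0, 0], 0], [0.0, [-0.02, 0, 0], 0], [0.0, [-0.02, 0, 0], 0]]'

```text
t: 31.9
tool_pos: [0.5454, 0.4458, 0.1114]
eef_rot: [-1.568, 0.08, -0.083]
ft_force: [0.9, 0.3, 1.5]
gripper_width: -0.004
```

Run:
```python
from h import *
st();snap('scene','s13');print(best(nets.tip_of,'scene','lever_ball'));snap('wrist','w13')
```

```text
t 31.9 p [0.5454 0.4458 0.1114] 
R [[0.995, 0.002, 0.103], [-0.103, 0.001, 0.995], [0.002, -1.0, 0.002]] F [0.9 0.3 1.5] g -0.004 q [ 0.61  0.48  1.29 -0.    1.37  0.72]
[([0.5216, 0.4476, 0.1213], 0.55)]
```

Request:
send_rows --targets '[[0.0, [-0.01, 0, 0], 0], [0.0, [-0.01, 0, 0], 0]]'

```text
t: 32.22
tool_pos: [0.5412, 0.4451, 0.1092]
eef_rot: [-1.57, 0.081, -0.083]
ft_force: [6.4, -0.9, 0.4]
gripper_width: 0.001
```

Request:
send_rows --targets '[[0.0, [-0.01, 0, 0], 0], [0.0, [-0.01, 0, 0], 0]]'

```text
t: 32.38
tool_pos: [0.5398, 0.4451, 0.1092]
eef_rot: [-1.569, 0.078, -0.087]
ft_force: [18.0, 0.4, -8.0]
gripper_width: -0.001
```

Request:
send_rows --targets '[[0.0, [0, 0, 0], 0], [0.0, [0.03, 0, 0], 0], [0.0, [0.08, 0, 0], 0], [0.0, [0.13, 0, 0], 0], [0.0, [0.18, 0, 0], 0]]'

```text
t: 32.8
tool_pos: [0.6084, 0.4382, 0.1089]
eef_rot: [-1.57, 0.082, -0.08]
ft_force: [1.1, -0.4, -0.6]
gripper_width: 0.001
```

Request:
send_rows --targets '[[0.0, [0.05, 0, 0], 0], [0.0, [0.09, 0, 0], 0], [0.0, [0.09, 0, 0], 0]]'

```text
t: 33.05
tool_pos: [0.6461, 0.4331, 0.1084]
eef_rot: [-1.57, 0.084, -0.083]
ft_force: [0.3, 0.2, 0.1]
gripper_width: -0.001
```

Request:
send_rows --targets '[[0.0, [0, -0.1, 0], 0], [0.0, [0, -0.2, 0], 0], [0.0, [0, -0.3, 0], 0], [0.0, [0, -0.4, 0], 0], [0.0, [0, -0.48, 0], 0]]'

```text
t: 33.47
tool_pos: [0.6431, 0.4352, 0.3052]
eef_rot: [-1.568, 0.08, -0.082]
ft_force: [0.5, 0.3, 0.6]
gripper_width: 0.001
```

Run:
```python
from h import *
st();snap('scene','s14');print(best(nets.tip_of,'scene','lever_ball'),best(nets.tip_of,'scene','head_handle'),best(nets.tip_of,'scene','vial_2'))
for d in nets.silhouettes('scene','box_1_mid')[:5]: print('s',d['confidence'],d['region'].sum(),rect('scene',d['region'],.038))
plan([(.45,.45,.28,-.103),(.427,.343,.20,-.103)])
```

```text
t 33.47 p [0.6431 0.4352 0.3052] 
R [[0.995, 0.001, 0.103], [-0.103, 0.001, 0.995], [0.001, -1.0, 0.001]] F [0.5 0.3 0.6] g 0.001 q [0.53 0.64 0.72 0.   1.78 0.63]
[([0.6004, 0.4376, 0.1213], 0.64)] [([0.5825, 0.3378, 0.2503], 0.82)] [([0.5954, 0.5488, 0.0023], 0.59)]
s 0.74 242 (array([0.4292, 0.345 ]), array([37.1, 50.3]), np.float64(-0.133))
s 0.41 877 (array([ 4.252e-01, -4.000e-04]), array([ 93.6, 133.3]), np.float64(-0.007))
(0.45, 0.45, 0.28, -0.103) shift [-0.4841, 0.0521, -0.0124] twist 0.0 rows 4.7
(0.427, 0.343, 0.2, -0.103) shift [-0.0294, 0.2002, -0.2719] twist -0.0 rows 3.3
```

Run:
```python
from h import *
plan([(.45,.44,.30,-.103),(.42,.281,.17,-.103),(.42,.281,.028,-.103),(.42,.281,.150,-.103),(.42,.08,.15,-.04),(.4259,-.125,.15,.022),(.4259,-.125,.018,.022)])
```

```text
(0.45, 0.44, 0.3, -0.103) shift [-0.4816, 0.0021, -0.0373] twist 0.0 rows 4.6
(0.42, 0.281, 0.17, -0.103) shift [-0.0333, 0.3253, -0.4029] twist -0.0 rows 5.0
(0.42, 0.281, 0.028, -0.103) shift [0.0005, 0.355, 0.0002] twist 0.0 rows 3.4
(0.42, 0.281, 0.15, -0.103) shift [-0.0004, -0.305, -0.0002] twist 0.0 rows 2.9
(0.42, 0.08, 0.15, -0.04) shift [0.0517, 0.0003, -0.4998] twist -0.0401 rows 4.8
(0.4259, -0.125, 0.15, 0.022) shift [0.0352, 0.0002, -0.5115] twist -0.0395 rows 4.9
(0.4259, -0.125, 0.018, 0.022) shift [0.0005, 0.33, 0.0002] twist 0.0 rows 3.2
```

Request:
send_rows --targets '[[0.0, [-0.1, 0, -0.01], 0], [0.0, [-0.2, 0, -0.02], 0], [0.0, [-0.3, 0, -0.03], 0], [0.0, [-0.4, 0, -0.04], 0], [0.0, [-0.48, 0, -0.04], 0]]'

```text
t: 34.13
tool_pos: [0.4474, 0.4376, 0.2981]
eef_rot: [-1.573, 0.085, -0.077]
ft_force: [-0.1, 0.1, 0.5]
gripper_width: 0.003
```

Request:
send_rows --targets '[[0.9, [-0.006, 0.06, -0.08], 0], [0.9, [-0.012, 0.12, -0.16], 0], [0.9, [-0.018, 0.19, -0.24], 0], [0.9, [-0.025, 0.25, -0.32], 0], [0.9, [-0.033, 0.325, -0.4], 0]]'

```text
t: 34.55
tool_pos: [0.4195, 0.2805, 0.1696]
eef_rot: [-1.571, 0.083, -0.078]
ft_force: [0.6, 0.1, 0.1]
gripper_width: 0.71
```

Request:
send_rows --targets '[[0.9, [0, 0, 0], 0], [0.9, [0, 0, 0], 0], [0.9, [0, 0, 0], 0]]'

```text
t: 34.8
tool_pos: [0.4212, 0.2824, 0.172]
eef_rot: [-1.57, 0.083, -0.08]
ft_force: [0.4, 1.1, 0.3]
gripper_width: 0.9
```

Run:
```python
from h import *
st();a=snap('wrist','w15');snap('top','t15')
plan([(.42,.281,.029,-.103)])
```

```text
t 34.8 p [0.4212 0.2824 0.172 ] 
R [[0.995, -0.002, 0.104], [-0.104, -0.001, 0.995], [-0.002, -1.0, -0.001]] F [0.4 1.1 0.3] g 0.9 q [ 0.49 -0.08  1.82  0.    1.41  0.59]
(0.42, 0.281, 0.029, -0.103) shift [-0.007, 0.3633, -0.0082] twist 0.0001 rows 3.5
```

View pics/w15.png

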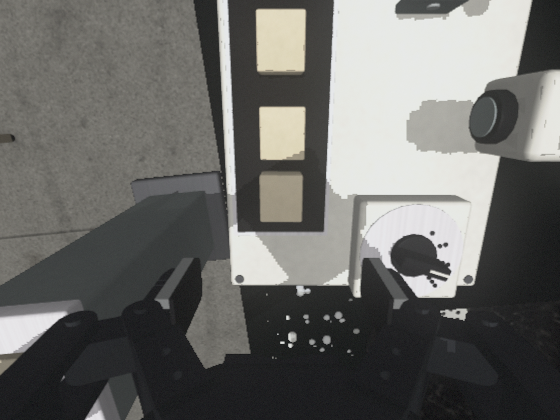

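Request:
send_rows --targets '[[0.9, [0, 0.1, -0.004], 0], [0.9, [0, 0.2, -0.004], 0], [0.9, [0, 0.29, -0.004], 0], [0.9, [0, 0.36, -0.004], 0], [0.9, [0, 0.36, -0.004], 0]]'

```text
t: 35.32
tool_pos: [0.4185, 0.2801, 0.024]
eef_rot: [-1.573, 0.086, -0.075]
ft_force: [-0.2, -0.3, -1.0]
gripper_width: 0.897
```

Request:
send_rows --targets '[[0.0, [0, 0, 0], 0], [0.0, [0, 0, 0], 0], [0.0, [0, 0, 0], 0], [0.0, [0, 0, 0], 0], [0.0, [0, 0, 0], 0]]' --grip_force 60

```text
t: 35.73
tool_pos: [0.4244, 0.2827, 0.0329]
eef_rot: [-1.566, 0.077, -0.085]
ft_force: [-1.4, 0.5, 6.1]
gripper_width: 0.44
```

Request:
send_rows --targets '[[0.0, [0, -0.05, 0], 0], [0.0, [0, -0.15, 0], 0], [0.0, [0, -0.25, 0], 0], [0.0, [0, -0.305, 0], 0], [0.0, [0, -0.305, 0], 0]]'

```text
t: 36.15
tool_pos: [0.4265, 0.2836, 0.1608]
eef_rot: [-1.562, 0.071, -0.091]
ft_force: [0.1, 0.8, 0.3]
gripper_width: 0.439
```

Request:
send_rows --targets '[[0.0, [0.01, 0, -0.1], -0.008], [0.0, [0.02, 0, -0.2], -0.016], [0.0, [0.03, 0, -0.3], -0.024], [0.0, [0.04, 0, -0.4], -0.032], [0.0, [0.052, 0, -0.5], -0.04]]'

```text
t: 36.57
tool_pos: [0.4222, 0.0785, 0.1526]
eef_rot: [-1.57, 0.028, -0.033]
ft_force: [0.3, -0.3, -0.8]
gripper_width: 0.44
```

Request:
send_rows --targets '[[0.0, [0.007, 0, -0.1], -0.008], [0.0, [0.014, 0, -0.2], -0.016], [0.0, [0.021, 0, -0.3], -0.024], [0.0, [0.028, 0, -0.4], -0.032], [0.0, [0.035, 0, -0.511], -0.04]]'

```text
t: 36.98
tool_pos: [0.428, -0.1242, 0.1528]
eef_rot: [-1.572, -0.021, 0.015]
ft_force: [1.3, -0.2, -0.1]
gripper_width: 0.44
```

Request:
send_rows --targets '[[0.0, [0, 0, 0], 0], [0.0, [0, 0, 0], 0], [0.0, [0, 0, 0], 0]]'

```text
t: 37.23
tool_pos: [0.4278, -0.1223, 0.152]
eef_rot: [-1.571, -0.017, 0.015]
ft_force: [0.3, -0.6, -1.7]
gripper_width: 0.442
```

Run:
```python
from h import *
st()
plan([(.4259,-.125,.019,.022)])
```

```text
t 37.23 p [ 0.4278 -0.1223  0.152 ] 
R [[1.0, 0.001, -0.021], [0.021, -0.0, 1.0], [0.001, -1.0, -0.0]] F [ 0.3 -0.6 -1.7] g 0.442 q [-0.39 -0.25  2.    0.    1.39 -0.41]
(0.4259, -0.125, 0.019, 0.022) shift [-0.0054, 0.3324, -0.0067] twist -0.0008 rows 3.2
```

Request:
send_rows --targets '[[0.0, [-0.005, 0.1, -0.006], 0], [0.0, [-0.005, 0.2, -0.006], 0], [0.0, [-0.005, 0.29, -0.006], 0], [0.0, [-0.005, 0.332, -0.006], 0], [0.0, [-0.005, 0.332, -0.006], 0]]'

```text
t: 37.65
tool_pos: [0.4248, -0.1221, 0.0162]
eef_rot: [-1.569, -0.018, 0.021]
ft_force: [-0.8, 0.2, 0.4]
gripper_width: 0.435
```

Request:
send_rows --targets '[[0.0, [0, 0, 0], 0], [0.9, [0, 0, 0], 0], [0.9, [0, 0, 0], 0], [0.9, [0, 0, 0], 0], [0.9, [0, 0, 0], 0]]'

```text
t: 38.07
tool_pos: [0.4261, -0.1244, 0.019]
eef_rot: [-1.571, -0.019, 0.017]
ft_force: [-0.2, 0.4, -0.5]
gripper_width: 0.901
```

Request:
send_rows --targets '[[0.9, [0, -0.05, 0], 0], [0.9, [0, -0.15, 0], 0], [0.9, [0, -0.25, 0], 0], [0.9, [0, -0.35, 0], 0], [0.9, [0, -0.35, 0], 0]]'

```text
t: 38.48
tool_pos: [0.4302, -0.1264, 0.1678]
eef_rot: [-1.576, -0.027, 0.007]
ft_force: [1.0, -0.7, 1.1]
gripper_width: 0.898
```

Request:
send_rows --targets '[[0.9, [0, 0, 0], 0], [0.9, [0, 0, 0], 0]]'

```text
t: 38.65
tool_pos: [0.4257, -0.1245, 0.1584]
eef_rot: [-1.571, -0.018, 0.017]
ft_force: [-0.1, -0.7, -0.6]
gripper_width: 0.896
```

Run:
```python
from h import *
st();snap('wrist')
for d in nets.silhouettes('wrist','box_1_mid')[:5]: print(d['confidence'],d['region'].sum(),rect('wrist',d['region'],.027))
for d in nets.silhouettes('wrist','tray_floor')[:2]: print(d['confidence'],d['region'].sum(),rect('wrist',d['region'],.003))
plan([(.425,.04,.16,-.03),(.425,.19,.16,-.07),(.4265,.343,.16,-.103),(.4265,.343,.029,-.103),(.4265,.343,.15,-.103),(.425,.14,.15,-.04),(.4245,-.062,.15,.022),(.4245,-.062,.019,.022)])
```

```text
t 38.65 p [ 0.4257 -0.1245  0.1584] 
R [[1.0, 0.001, -0.022], [0.022, -0.0, 1.0], [0.001, -1.0, -0.0]] F [-0.1 -0.7 -0.6] g 0.896 q [-0.4  -0.26  2.   -0.    1.41 -0.42]
0.75 22918 (array([ 0.425 , -0.0656]), array([ 98.4, 213.2]), np.float64(0.022))
(0.425, 0.04, 0.16, -0.03) shift [0.0105, -0.0082, 0.4099] twist 0.0332 rows 3.9
(0.425, 0.19, 0.16, -0.07) shift [-0.0112, 0.0005, 0.3748] twist 0.0255 rows 3.6
(0.4265, 0.343, 0.16, -0.103) shift [-0.023, 0.0005, 0.3818] twist 0.021 rows 3.7
(0.4265, 0.343, 0.029, -0.103) shift [0.001, 0.3275, -0.0003] twist -0.0 rows 3.1
(0.4265, 0.343, 0.15, -0.103) shift [-0.0009, -0.3025, 0.0003] twist 0.0 rows 2.9
(0.425, 0.14, 0.15, -0.04) shift [0.0484, -0.0006, -0.5052] twist -0.0401 rows 4.9
(0.4245, -0.062, 0.15, 0.022) shift [0.0189, -0.0006, -0.5046] twist -0.0395 rows 4.8
(0.4245, -0.062, 0.019, 0.022) shift [0.001, 0.3275, -0.0004] twist 0.0 rows 3.1
```

Request:
send_rows --targets '[[0.9, [0.002, 0, 0.1], 0.007], [0.9, [0.004, 0, 0.2], 0.014], [0.9, [0.006, 0, 0.3], 0.021], [0.9, [0.01, 0, 0.41], 0.033]]'

```text
t: 39.13
tool_pos: [0.4246, 0.0384, 0.1569]
eef_rot: [-1.571, 0.027, -0.023]
ft_force: [1.1, 0.2, -0.7]
gripper_width: 0.901
```

Request:
send_rows --targets '[[0.9, [-0.003, 0, 0.1], 0.007], [0.9, [-0.006, 0, 0.2], 0.014], [0.9, [-0.009, 0, 0.29], 0.02], [0.9, [-0.011, 0, 0.375], 0.0255]]'

```text
t: 39.47
tool_pos: [0.4245, 0.1892, 0.1568]
eef_rot: [-1.571, 0.056, -0.053]
ft_force: [1.3, 0.2, -0.1]
gripper_width: 0.9
```

Request:
send_rows --targets '[[0.9, [-0.006, 0, 0.1], 0.007], [0.9, [-0.012, 0, 0.2], 0.014], [0.9, [-0.018, 0, 0.3], 0.021], [0.9, [-0.023, 0, 0.382], 0.021], [0.9, [-0.023, 0, 0.382], 0.021]]'

```text
t: 39.88
tool_pos: [0.4256, 0.345, 0.1563]
eef_rot: [-1.569, 0.08, -0.075]
ft_force: [0.3, -0.1, -0.4]
gripper_width: 0.901
```

Request:
send_rows --targets '[[0.9, [0, 0, 0], 0], [0.9, [0, 0, 0], 0]]'

```text
t: 40.05
tool_pos: [0.4265, 0.3396, 0.1566]
eef_rot: [-1.572, 0.082, -0.078]
ft_force: [-0.3, -0.2, -0.1]
gripper_width: 0.898
```

Run:
```python
from h import *
st();snap('wrist','w16')
for d in nets.silhouettes('wrist','box_1_mid')[:5]: print(d['confidence'],d['region'].sum(),rect('wrist',d['region'],.038))
plan([(.4265,.343,.029,-.103)])
```

```text
t 40.05 p [0.4265 0.3396 0.1566] 
R [[0.995, -0.002, 0.102], [-0.102, -0.002, 0.995], [-0.002, -1.0, -0.002]] F [-0.3 -0.2 -0.1] g 0.898 q [ 0.58  0.03  1.73 -0.    1.38  0.68]
0.72 2501 (array([0.4292, 0.3408]), array([40.9, 50. ]), np.float64(-0.104))
(0.4265, 0.343, 0.029, -0.103) shift [-0.0023, 0.3212, 0.01] twist -0.0004 rows 3.1
```

Request:
send_rows --targets '[[0.9, [0, 0.1, 0.002], 0], [0.9, [0, 0.2, 0.002], 0], [0.9, [0, 0.28, 0.002], 0], [0.9, [0, 0.32, 0.002], 0], [0.9, [0, 0.32, 0.002], 0]]'

```text
t: 40.57
tool_pos: [0.4243, 0.3375, 0.0253]
eef_rot: [-1.574, 0.088, -0.077]
ft_force: [-0.8, -0.2, 0.3]
gripper_width: 0.899
```

Request:
send_rows --targets '[[0.0, [0, 0, 0], 0], [0.0, [0, 0, 0], 0], [0.0, [0, 0, 0], 0], [0.0, [0, 0, 0], 0], [0.0, [0, 0, 0], 0]]'

```text
t: 40.98
tool_pos: [0.4295, 0.342, 0.0334]
eef_rot: [-1.567, 0.078, -0.084]
ft_force: [-0.4, -2.3, 5.7]
gripper_width: 0.437
```

Request:
send_rows --targets '[[0.0, [0, -0.05, 0], 0], [0.0, [0, -0.15, 0], 0], [0.0, [0, -0.25, 0], 0], [0.0, [0, -0.305, 0], 0], [0.0, [0, -0.305, 0], 0]]'

```text
t: 41.4
tool_pos: [0.4316, 0.3438, 0.1616]
eef_rot: [-1.561, 0.072, -0.089]
ft_force: [1.0, 0.5, 0.3]
gripper_width: 0.436
```

Request:
send_rows --targets '[[0.0, [0.01, 0, -0.1], -0.008], [0.0, [0.02, 0, -0.2], -0.016], [0.0, [0.03, 0, -0.3], -0.024], [0.0, [0.04, 0, -0.4], -0.032], [0.0, [0.048, 0, -0.505], -0.04]]'

```text
t: 41.82
tool_pos: [0.4259, 0.1373, 0.1531]
eef_rot: [-1.57, 0.028, -0.032]
ft_force: [1.5, -0.9, -1.3]
gripper_width: 0.43
```

Request:
send_rows --targets '[[0.0, [0.004, 0, -0.1], -0.008], [0.0, [0.008, 0, -0.2], -0.016], [0.0, [0.012, 0, -0.3], -0.024], [0.0, [0.016, 0, -0.4], -0.032], [0.0, [0.019, 0, -0.504], -0.04]]'

```text
t: 42.23
tool_pos: [0.4255, -0.065, 0.1533]
eef_rot: [-1.571, -0.021, 0.017]
ft_force: [0.5, 0.2, 0.1]
gripper_width: 0.439
```

Request:
send_rows --targets '[[0.0, [0, 0, 0], 0], [0.0, [0, 0, 0], 0], [0.0, [0, 0, 0], 0]]'

```text
t: 42.48
tool_pos: [0.4256, -0.0631, 0.1527]
eef_rot: [-1.57, -0.017, 0.016]
ft_force: [-0.8, -0.9, -1.2]
gripper_width: 0.44
```

Run:
```python
from h import *
st()
plan([(.4245,-.062,.0195,.022)])
```

```text
t 42.48 p [ 0.4256 -0.0631  0.1527] 
R [[1.0, 0.001, -0.021], [0.021, 0.0, 1.0], [0.001, -1.0, 0.0]] F [-0.8 -0.9 -1.2] g 0.44 q [-0.27 -0.3   2.04  0.    1.4  -0.29]
(0.4245, -0.062, 0.0195, 0.022) shift [-0.003, 0.3331, 0.0027] twist -0.0004 rows 3.2
```

Request:
send_rows --targets '[[0.0, [-0.003, 0.1, 0], 0], [0.0, [-0.003, 0.2, 0], 0], [0.0, [-0.003, 0.29, 0], 0], [0.0, [-0.003, 0.332, 0], 0], [0.0, [-0.003, 0.332, 0], 0]]'

```text
t: 42.9
tool_pos: [0.4231, -0.0608, 0.0171]
eef_rot: [-1.57, -0.018, 0.023]
ft_force: [-0.1, 0.4, -0.9]
gripper_width: 0.437
```

Request:
send_rows --targets '[[0.0, [0, 0, 0], 0], [0.9, [0, 0, 0], 0], [0.9, [0, 0, 0], 0], [0.9, [0, 0, 0], 0], [0.9, [0, 0, 0], 0]]'

```text
t: 43.32
tool_pos: [0.4248, -0.0629, 0.0202]
eef_rot: [-1.571, -0.019, 0.018]
ft_force: [1.1, 0.0, 0.4]
gripper_width: 0.899
```

Request:
send_rows --targets '[[0.9, [0, -0.05, 0], 0], [0.9, [0, -0.15, 0], 0], [0.9, [0, -0.25, 0], 0], [0.9, [0, -0.35, 0], 0], [0.9, [0, -0.35, 0], 0]]'

```text
t: 43.73
tool_pos: [0.429, -0.0644, 0.1689]
eef_rot: [-1.574, -0.029, 0.008]
ft_force: [1.2, 0.2, 0.9]
gripper_width: 0.898
```

Request:
send_rows --targets '[[0.9, [0, 0, 0], 0], [0.9, [0, 0, 0], 0]]'

```text
t: 43.9
tool_pos: [0.4244, -0.0632, 0.1596]
eef_rot: [-1.571, -0.019, 0.017]
ft_force: [-0.9, -0.4, -0.9]
gripper_width: 0.903
```

Run:
```python
from h import *
st();snap('wrist','w17')
for d in nets.silhouettes('wrist','box_1_mid')[:5]: print(d['confidence'],d['region'].sum(),rect('wrist',d['region'],.027))
plan([(.425,.095,.16,-.03),(.43,.255,.16,-.07),(.433,.409,.16,-.103),(.433,.409,.03,-.103),(.433,.409,.15,-.103),(.43,.205,.15,-.04),(.4233,.0005,.15,.022),(.4233,.0005,.019,.022)])
```

```text
t 43.9 p [ 0.4244 -0.0632  0.1596] 
R [[1.0, 0.001, -0.023], [0.023, -0.0, 1.0], [0.001, -1.0, -0.0]] F [-0.9 -0.4 -0.9] g 0.903 q [-0.27 -0.31  2.03 -0.    1.42 -0.29]
0.93 2231 (array([ 0.4227, -0.0604]), array([40.1, 49. ]), np.float64(0.023))
(0.425, 0.095, 0.16, -0.03) shift [0.0135, -0.005, 0.3943] twist 0.0337 rows 3.8
(0.43, 0.255, 0.16, -0.07) shift [0.0005, 0.0003, 0.4002] twist 0.0255 rows 3.8
(0.433, 0.409, 0.16, -0.103) shift [-0.0194, 0.0003, 0.3846] twist 0.021 rows 3.7
(0.433, 0.409, 0.03, -0.103) shift [0.0009, 0.325, -0.0002] twist -0.0 rows 3.1
(0.433, 0.409, 0.15, -0.103) shift [-0.0008, -0.3, 0.0001] twist 0.0 rows 2.9
(0.43, 0.205, 0.15, -0.04) shift [0.045, -0.0004, -0.5081] twist -0.0401 rows 4.9
(0.4233, 0.0005, 0.15, 0.022) shift [0.0037, -0.0003, -0.5115] twist -0.0395 rows 4.9
(0.4233, 0.0005, 0.019, 0.022) shift [0.0008, 0.3275, -0.0003] twist 0.0 rows 3.1
```

Request:
send_rows --targets '[[0.9, [0.003, 0, 0.1], 0.008], [0.9, [0.006, 0, 0.2], 0.016], [0.9, [0.009, 0, 0.3], 0.024], [0.9, [0.013, 0, 0.394], 0.034]]'

```text
t: 44.33
tool_pos: [0.4243, 0.0961, 0.1577]
eef_rot: [-1.571, 0.028, -0.023]
ft_force: [1.1, -1.3, -0.4]
gripper_width: 0.905
```

Request:
send_rows --targets '[[0.9, [0, 0, 0.1], 0.007], [0.9, [0, 0, 0.2], 0.014], [0.9, [0, 0, 0.3], 0.02], [0.9, [0, 0, 0.4], 0.0255]]'

```text
t: 44.67
tool_pos: [0.4292, 0.2561, 0.1575]
eef_rot: [-1.572, 0.058, -0.053]
ft_force: [0.5, -0.8, 1.4]
gripper_width: 0.901
```

Request:
send_rows --targets '[[0.9, [-0.005, 0, 0.1], 0.007], [0.9, [-0.01, 0, 0.2], 0.014], [0.9, [-0.015, 0, 0.3], 0.021], [0.9, [-0.019, 0, 0.385], 0.021], [0.9, [-0.019, 0, 0.385], 0.021]]'

```text
t: 45.08
tool_pos: [0.4318, 0.4132, 0.1565]
eef_rot: [-1.57, 0.081, -0.076]
ft_force: [0.9, -0.0, 0.0]
gripper_width: 0.902
```

Request:
send_rows --targets '[[0.9, [0, 0, 0], 0], [0.9, [0, 0, 0], 0], [0.9, [0, 0, 0], 0]]'

```text
t: 45.33
tool_pos: [0.4336, 0.4073, 0.1584]
eef_rot: [-1.571, 0.083, -0.081]
ft_force: [-0.1, 0.2, 0.5]
gripper_width: 0.897
```

Run:
```python
from h import *
st();snap('wrist','w18')
for d in nets.silhouettes('wrist','box_1_mid')[:5]: print(d['confidence'],d['region'].sum(),rect('wrist',d['region'],.038))
plan([(.433,.409,.03,-.103)])
```

```text
t 45.33 p [0.4336 0.4073 0.1584] 
R [[0.995, -0.002, 0.104], [-0.104, -0.002, 0.995], [-0.001, -1.0, -0.002]] F [-0.1  0.2  0.5] g 0.897 q [ 0.67  0.16  1.59 -0.    1.39  0.77]
(0.433, 0.409, 0.03, -0.103) shift [-0.0031, 0.3232, 0.0039] twist -0.0012 rows 3.1
```

Request:
send_rows --targets '[[0.9, [0, 0.1, 0.002], 0], [0.9, [0, 0.2, 0.002], 0], [0.9, [0, 0.28, 0.002], 0], [0.9, [0, 0.32, 0.002], 0], [0.9, [0, 0.32, 0.002], 0]]'

```text
t: 45.85
tool_pos: [0.4311, 0.4059, 0.0264]
eef_rot: [-1.575, 0.087, -0.077]
ft_force: [-0.9, -0.0, -0.7]
gripper_width: 0.903
```

Request:
send_rows --targets '[[0.0, [0, 0, 0], 0], [0.0, [0, 0, 0], 0], [0.0, [0, 0, 0], 0], [0.0, [0, 0, 0], 0], [0.0, [0, 0, 0], 0]]'

```text
t: 46.27
tool_pos: [0.4359, 0.4106, 0.0349]
eef_rot: [-1.566, 0.078, -0.084]
ft_force: [-0.5, -2.0, 7.4]
gripper_width: 0.422
```

Request:
send_rows --targets '[[0.0, [0, -0.05, 0], 0], [0.0, [0, -0.15, 0], 0], [0.0, [0, -0.25, 0], 0], [0.0, [0, -0.305, 0], 0], [0.0, [0, -0.305, 0], 0]]'

```text
t: 46.68
tool_pos: [0.4379, 0.4126, 0.1634]
eef_rot: [-1.56, 0.072, -0.09]
ft_force: [1.0, -0.4, 0.5]
gripper_width: 0.417
```

Request:
send_rows --targets '[[0.0, [0.01, 0, -0.1], -0.008], [0.0, [0.02, 0, -0.2], -0.016], [0.0, [0.03, 0, -0.3], -0.024], [0.0, [0.04, 0, -0.4], -0.032], [0.0, [0.045, 0, -0.508], -0.04]]'

```text
t: 47.1
tool_pos: [0.4312, 0.2057, 0.1543]
eef_rot: [-1.57, 0.029, -0.032]
ft_force: [1.6, -0.7, -0.9]
gripper_width: 0.423
```

Request:
send_rows --targets '[[0.0, [0.001, 0, -0.1], -0.008], [0.0, [0.002, 0, -0.2], -0.016], [0.0, [0.003, 0, -0.3], -0.024], [0.0, [0.004, 0, -0.4], -0.032], [0.0, [0.004, 0, -0.511], -0.04]]'

```text
t: 47.52
tool_pos: [0.4245, 0.0038, 0.1545]
eef_rot: [-1.571, -0.02, 0.016]
ft_force: [1.2, -0.3, -0.2]
gripper_width: 0.422
```

Request:
send_rows --targets '[[0.0, [0, 0, 0], 0], [0.0, [0, 0, 0], 0], [0.0, [0, 0, 0], 0]]'

```text
t: 47.77
tool_pos: [0.4248, 0.0055, 0.1541]
eef_rot: [-1.57, -0.017, 0.015]
ft_force: [0.1, 0.7, -1.2]
gripper_width: 0.422
```

Run:
```python
from h import *
st()
plan([(.4233,.0005,.0195,.022)])
```

```text
t 47.77 p [0.4248 0.0055 0.1541] 
R [[1.0, 0.001, -0.021], [0.021, 0.0, 1.0], [0.001, -1.0, 0.0]] F [ 0.1  0.7 -1.2] g 0.422 q [-0.11 -0.32  2.05  0.    1.41 -0.13]
(0.4233, 0.0005, 0.0195, 0.022) shift [-0.0045, 0.3365, -0.0124] twist -0.0009 rows 3.2
```

Request:
send_rows --targets '[[0.0, [-0.004, 0.1, -0.012], 0], [0.0, [-0.004, 0.2, -0.012], 0], [0.0, [-0.004, 0.29, -0.012], 0], [0.0, [-0.004, 0.333, -0.012], 0], [0.0, [-0.004, 0.333, -0.012], 0]]'

```text
t: 48.18
tool_pos: [0.4209, 0.0033, 0.0176]
eef_rot: [-1.569, -0.016, 0.023]
ft_force: [-0.5, 0.6, -0.3]
gripper_width: 0.422
```

Request:
send_rows --targets '[[0.0, [0, 0, 0], 0], [0.9, [0, 0, 0], 0], [0.9, [0, 0, 0], 0], [0.9, [0, 0, 0], 0], [0.9, [0, 0, 0], 0]]'

```text
t: 48.6
tool_pos: [0.4237, 0.0008, 0.0211]
eef_rot: [-1.571, -0.019, 0.017]
ft_force: [-0.9, -0.2, -0.2]
gripper_width: 0.903
```

Request:
send_rows --targets '[[0.9, [0, -0.05, 0], 0], [0.9, [0, -0.15, 0], 0], [0.9, [0, -0.25, 0], 0], [0.9, [0, -0.35, 0], 0], [0.9, [0, -0.45, 0], 0]]'

```text
t: 49.02
tool_pos: [0.4226, 0.0006, 0.2026]
eef_rot: [-1.571, -0.018, 0.017]
ft_force: [0.8, -0.1, 0.6]
gripper_width: 0.903
```

Request:
send_rows --targets '[[0.9, [0, 0, 0], 0], [0.9, [0, 0, 0], 0]]'

```text
t: 49.18
tool_pos: [0.4252, 0.0003, 0.204]
eef_rot: [-1.572, -0.023, 0.011]
ft_force: [-0.1, 0.1, -0.8]
gripper_width: 0.898
```

Run:
```python
from h import *
st();a=snap('wrist','w19')
for d in nets.silhouettes('wrist','box_1_mid')[:5]: print(d['confidence'],d['region'].sum(),rect('wrist',d['region'],.027))
b=snap('top','t19')
for d in nets.silhouettes('top','box_1_mid')[:5]: print(d['confidence'],d['region'].sum(),rect('top',d['region'],.027))
y=-.103-.3+np.pi/2
plan([(.45,.10,.22,.022+.56),(.5393,.2177,.22,y),(.5393,.2177,.062,y)])
```

```text
t 49.18 p [4.252e-01 3.000e-04 2.040e-01] 
R [[1.0, 0.007, -0.022], [0.022, -0.001, 1.0], [0.007, -1.0, -0.001]] F [-0.1  0.1 -0.8] g 0.898 q [-0.12 -0.36  1.99  0.    1.5  -0.14]
0.59 1551 (array([ 0.4216, -0.057 ]), array([40.2, 50.9]), np.float64(0.022))
0.55 10766 (array([0.5119, 0.3262]), array([282.5, 320.1]), np.float64(-0.107))
(0.45, 0.1, 0.22, 0.5820000000000001) shift [0.0755, -0.0537, 0.2466] twist -0.3565 rows 4.5
(0.5393, 0.2177, 0.22, 1.1677963267948965) shift [0.3482, -0.0005, 0.1231] twist -0.3729 rows 4.7
(0.5393, 0.2177, 0.062, 1.1677963267948965) shift [0.0003, 0.395, -0.0011] twist -0.0 rows 3.8
```

View pics/w19.png

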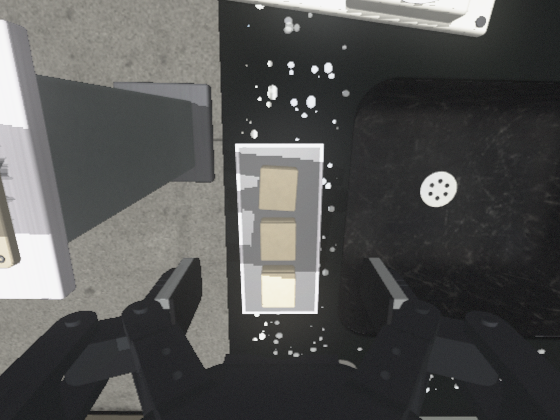

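Request:
send_rows --targets '[[0.5, [0.015, -0.01, 0.05], -0.07], [0.5, [0.03, -0.02, 0.1], -0.14], [0.5, [0.045, -0.03, 0.15], -0.21], [0.5, [0.06, -0.04, 0.2], -0.28], [0.5, [0.075, -0.05, 0.247], -0.356]]'

```text
t: 49.8
tool_pos: [0.4499, 0.101, 0.2186]
eef_rot: [-1.521, -0.457, 0.462]
ft_force: [-0.4, -0.3, -0.3]
gripper_width: 0.498
```

Request:
send_rows --targets '[[0.5, [0.07, 0, 0.025], -0.075], [0.5, [0.14, 0, 0.05], -0.15], [0.5, [0.21, 0, 0.075], -0.225], [0.5, [0.28, 0, 0.1], -0.3], [0.5, [0.348, 0, 0.123], -0.373]]'

```text
t: 50.22
tool_pos: [0.5398, 0.2188, 0.2179]
eef_rot: [-1.37, -0.909, 0.914]
ft_force: [0.4, -0.9, 1.3]
gripper_width: 0.498
```

Request:
send_rows --targets '[[0.5, [0, 0, 0], 0], [0.5, [0, 0, 0], 0], [0.5, [0, 0, 0], 0]]'

```text
t: 50.47
tool_pos: [0.5391, 0.2172, 0.2184]
eef_rot: [-1.373, -0.903, 0.909]
ft_force: [-0.3, -0.9, 0.7]
gripper_width: 0.506
```

Run:
```python
from h import *
st();snap('wrist','w20');print(best(nets.tip_of,'wrist','selector_grip'))
y=-.103-.3+np.pi/2
plan([(.5393,.2177,.062,y)])
```

```text
t 50.47 p [0.5391 0.2172 0.2184] 
R [[0.394, -0.003, -0.919], [0.919, -0.001, 0.394], [-0.002, -1.0, 0.002]] F [-0.3 -0.9  0.7] g 0.506 q [ 0.3   0.09  1.56 -0.    1.5  -0.87]
[([0.5389, 0.2129, 0.0679], 0.74)]
(0.5393, 0.2177, 0.062, 1.1677963267948965) shift [0.0024, 0.3942, 0.0006] twist -0.0014 rows 3.8
```

Request:
send_rows --targets '[[0.5, [0, 0.1, 0], 0], [0.5, [0, 0.2, 0], 0], [0.5, [0, 0.3, 0], 0], [0.5, [0, 0.385, 0], 0], [0.5, [0, 0.385, 0], 0]]'

```text
t: 50.98
tool_pos: [0.5339, 0.215, 0.0583]
eef_rot: [-1.37, -0.895, 0.915]
ft_force: [-1.6, -0.2, -0.7]
gripper_width: 0.502
```

Request:
send_rows --targets '[[0.0, [0, 0, 0], 0], [0.0, [0, 0, 0], 0], [0.0, [0, 0, 0], 0], [0.0, [0, 0, 0], 0], [0.0, [0, 0, 0], 0]]' --grip_force 30

```text
t: 51.4
tool_pos: [0.5417, 0.2168, 0.0699]
eef_rot: [-1.376, -0.909, 0.905]
ft_force: [-3.7, -6.8, 3.0]
gripper_width: 0.126
```

Request:
send_rows --targets '[[0.0, [0, 0, 0], -0.076], [0.0, [0, 0, 0], -0.152], [0.0, [0, 0, 0], -0.228], [0.0, [0, 0, 0], -0.304], [0.0, [0, 0, 0], -0.385]]'

```text
t: 51.82
tool_pos: [0.5417, 0.2181, 0.0699]
eef_rot: [-1.108, -1.362, 1.356]
ft_force: [-3.2, 0.2, 1.0]
gripper_width: 0.129
```

Request:
send_rows --targets '[[0.0, [0, 0, 0], -0.076], [0.0, [0, 0, 0], -0.152], [0.0, [0, 0, 0], -0.228], [0.0, [0, 0, 0], -0.304], [0.0, [0, 0, 0], -0.385]]'

```text
t: 52.23
tool_pos: [0.541, 0.2192, 0.0699]
eef_rot: [-0.714, -1.778, 1.771]
ft_force: [-6.6, 4.7, 2.3]
gripper_width: 0.13
```

Request:
send_rows --targets '[[0.0, [0, 0, 0], 0], [0.0, [0, 0, 0], 0], [0.4, [0, 0, 0], 0], [0.4, [0, 0, 0], 0], [0.4, [0, 0, 0], 0]]'

```text
t: 52.65
tool_pos: [0.5417, 0.218, 0.0687]
eef_rot: [-0.72, -1.774, 1.769]
ft_force: [0.5, 0.2, -0.3]
gripper_width: 0.397
```

Request:
send_rows --targets '[[0.5, [0, -0.1, 0], 0], [0.5, [0, -0.2, 0], 0], [0.5, [0, -0.3, 0], 0], [0.5, [0, -0.4, 0], 0], [0.5, [0, -0.5, 0], 0]]'

```text
t: 53.07
tool_pos: [0.5402, 0.2174, 0.2695]
eef_rot: [-0.719, -1.772, 1.77]
ft_force: [0.5, 0.1, -0.5]
gripper_width: 0.504
```

Request:
send_rows --targets '[[0.5, [0, 0, 0], 0], [0.5, [0, 0, 0], 0], [0.5, [0, 0, 0], 0]]'

```text
t: 53.32
tool_pos: [0.5404, 0.2176, 0.267]
eef_rot: [-0.718, -1.772, 1.77]
ft_force: [0.3, -0.9, -0.7]
gripper_width: 0.497
```

Run:
```python
from h import *
st();im=snap('wrist','w21')
p,Ro=pose();c=viewer.camera_params('wrist');W=np.eye(4);W[:3,:3]=Ro.as_matrix();W[:3,3]=p
T=np.linalg.inv(W@np.array(c['mount']));q=T@[.5392,.2179,.079,1];uv=np.array(c['mtx'])@q[:3];u,v=(uv[:2]/uv[2]).astype(int)
b=snap('scene','s21');print(best(nets.tip_of,'scene','head_handle'),best(nets.tip_of,'scene','lever_ball'),best(nets.tip_of,'scene','vial_2'),best(nets.tip_of,'scene','bottle_6'))
t=snap('top','t21')
B=cv2.resize(b[130:330,200:400],(400,400));A=cv2.resize(im[max(0,v-50):v+50,max(0,u-50):u+50],(400,400))
cv2.imwrite('pics/c21.png',np.hstack([A,B]))
```

```text
t 53.32 p [0.5404 0.2176 0.267 ] 
R [[-0.718, 0.002, -0.696], [0.696, 0.0, -0.718], [-0.001, -1.0, -0.001]] F [ 0.3 -0.9 -0.7] g 0.497 q [ 0.29  0.07  1.49 -0.    1.58 -2.08]
[([0.5786, 0.3375, 0.2504], 0.92)] [([0.6, 0.439, 0.1202], 0.73), ([0.5229, 0.3363, 0.0], 0.54), ([0.4249, -0.0645, -0.0004], 0.28)] [([0.5935, 0.5471, 0.003], 0.63)] [([0.7578, 0.2056, -0.0029], 0.75), ([0.4256, 0.3434, 0.0121], 0.72)]
```

View pics/c21.png

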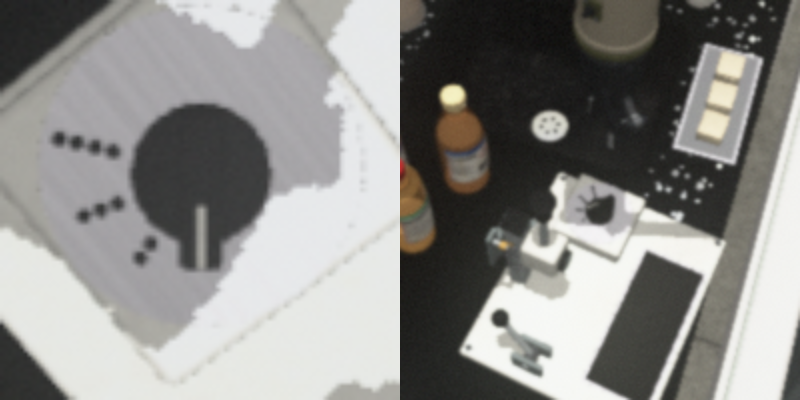

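The pointer covers the one-dot mark, with the other three marks visible to one side of it. All boxes lie on the tray, and the head, lever and bystanders are where they should be.

```bash
python3 -c "
from h import *
print(job_done());st()"
```

```text
the job is handed in; nothing more can be done
None
the job is handed in; nothing more can be done
```

The job is done and handed in at about 53 s on the robot's clock; no verdict was reported.

**What I did**
- I turned the selector from two dots to three dots. I then raised the head from its lowest notch to the top one, about 61 mm by the handle height.
- I set all three boxes on the stage. Box A (first nearest the reader on the tray) was knocked about 3 cm toward the stage's front edge, so I gripped it again and put it back.
- I pulled the lever to its stop, which showed as an 18 N rise in force, and let it return.
- I put all the boxes back on the tray and turned the selector back to one dot.

**Last checks**
- **Boxes:** the pictures show all three lying flat, well inside the tray, released. One is turned slightly. The network measured only the middle box; the other two I judged from the picture and from where the gripper let them go.
- **Selector:** its pointer stands over the one-dot mark, which it hides. I inferred one dot because the other three marks all show to one side of the pointer.
- **Head and lever:** the handle is at 0.250 m, against 0.190 m at the start, so the head is in the top notch. The lever ball is back at its rest position.
- **Bystanders:** the vial and the bottle are within a few millimetres of their first readings, which is within the networks' error.

The networks missed single boxes in several pictures. None of the final checks disagreed with each other.

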